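# Snap the insert into the die holder

## Robot

A 7-joint arm with a two-finger parallel gripper is mounted at the origin on a cart in front of the work surface, level with it; the furniture and walls round the work are solid. World frame = base frame: x ahead of the robot, y to its left, z up, the work surface at z = 0. Lengths are in m, angles in rad, forces in N, time in s.
With the tool pointing down it reaches from about 0.425 to 0.875 m from the base axis. Payload 4.7 kg.
Tool frame: the origin (TCP) lies on the centre line of the jaws, within the pads' length; the fingertips stand 14 mm ahead of it and the grasp point (between the pads) lies 5 mm behind it; z points along the fingers, y is the direction in which the jaws open and shut (so a half turn about z gives the same grasp; the last joint's range is limited). The gripper opens to 87 mm and grips with 3 to 60 N. Pads are 19 mm wide; open, the fingers measure 117 mm over their backs; the gripper's body (75 mm by 190 mm) begins 51 mm behind the grasp point.
Start: joints at [1.361, 0.321, -0.07, 1.45, 0.023, 1.371, -0.057], TCP at [0.144, -0.634, 0.237] pointing down, gripper open.
Joint ranges: [-2.86, 2.86], [-0.3, 2.09], [-1.38, 1.24], [0.06, 2.45], [-1.56, 4.7], [0.09, 2.05], [-2.69, 2.69]. Speed limits (rad/s): [2.57, 2.57, 3.14, 3.14, 3.14, 3.14, 3.14].

## Interface

Orientations are given as a rotation vector (axis times angle).
In Python, from bench import ctrl, optics, models gives the robot as it stands. The module is installed in compiled form; this text tells all that it offers.
- The arm moves only by the tool arm_command, never from a script. Its argument "motion" is a list of rows, each a list of 3 entries, a list of its own where there are three numbers: the shift along the tool's x, y, z in mm, then the turn, a rotation vector about the tool's x, y, z in degrees, then the closure, from 0 (fully open) to 1 (shut). In form: [[[x, y, z], [ax, ay, az], claw], ...]. A call has 1 to 8 rows; each row shifts and turns the commanded pose from where the row before left it, along the tool's axes as they then stand; what a row does not reach is not made up. A row lasts 1/12 s, in which the tool goes at most 41.7 mm and 7.16 degrees, less where a joint would pass 70% of its speed; a pose out of reach is approached as far as the arm can. A call with a gripper value outside its range is refused whole. The fingers move at their own pace and stop on an object; "force" is the grip in N (left out, the last holds). Time passes only in rows, so rows that do not move let the fingers close. It gives the time, the measured TCP pose, the force and the opening at its end, in the units of the state.
- ctrl.get_state(): the state, without advancing time (a new reading comes with each control period).
- optics.get_image(name): name is "scene" or "top"; returns (picture, depth): 480x640x3 uint8, blue, green, red; 480x640 float32, m along the optical axis (not along the pixel's ray), 0 where there is no reading.
- optics.camera_model(name): a dict with "fovy" (degrees; the focal length in pixels is half the picture's height over the tangent of half this angle, whatever the lens; pixels are square), "cx", "cy" (the principal point, pixels), "rvec" (rotation vector, rad) and "tvec" (3), from world to camera coordinates, as OpenCV has them. Camera axes: x right, y down, z forward; pixel columns grow to the right and rows downward; lengths in m; the calibration is good to about 2 mm. A picture is of the moment at which its call begins. camera_model takes no time and is no camera call.
- ctrl.close_job(): hands the job in, once; it reports no verdict.
Trained networks look in the newest picture that a camera, given by its name, has taken for a name from the list of things; names that differ only in an ending like _2 or _b are one class to them, and where a whole thing is asked for, a point or a joint stands for the part that bears it (a point fixed in the world has none). Each returns a list of dicts, best first, with "conf" (0 to 1); they miss things now and then, are a little off and sometimes report something else, mostly with a low value. They report only what shows in the picture. A call takes as long as a camera call. They do not tell look-alikes from the thing itself.
- models.search_frame(camera, target): "location" ([x, y, z] in m, in the coordinates of the camera as it stood for that picture, good to about 4 mm: the middle of the surface that is visible of it).
- models.silhouettes(camera, target): "pixels" (480x640 bool, what is visible of it).
The state is a dict: "time": time; "joint_positions": joint angles; "qd": joint speeds; "joint_torque": joint torques, N m; "position": TCP position; "tool_rot": TCP orientation; "ft_force": force on the tool from outside, world axes, zero at the start; "torque": the same for the moment, N m; "grip_width": opening from 0.0 (shut) to 1.0 (fully open).
Only numpy, scipy, OpenCV 4.12 (cv2) and the standard library are available. Lean on these libraries where they do the work, as an engineer would, in place of code of your own. Each camera call takes 0.05 s, during which the arm holds its last target.

## Task

Fit the small metal insert into the die holder: set it foot down in the socket and let go, then press straight down on its flat top with the snap setter, held upright, until it has snapped through the spring jaws and sits firmly on the seat below. The seat's depth must be felt: bottom the insert with a firm steady push of about 18 N (more than 12 N, never over 25 N), and do not push it through the jaws with the fingers. Finally stand the snap setter back upright on the bench beside the holder, and leave the wax cake, thread spool and small round tin where they are.

Things in the scene. Friction and masses are not known exactly. Their poses are not given: they have to be found in the camera images.
- holder: Die holder, fixed: dark steel block 84 x 84 x 71.5 mm high with a round 32.5 mm socket in its top (mouth chamfered 3 mm), stepped to a 21.4 mm guide bore 35.5 mm down. Origin: centre of its underside; z up. Four round-nosed spring jaws, 8 mm below the top face, reach in to 12.2 mm from the axis. A seat closes the guide bore 49 to 63 mm below the top face; this depth varies and is not measured.
- socket (a point): Centre of the socket's mouth, level with the holder's top face. Set in loosely, the insert rests with its cone on the jaws, its top 28 to 30 mm above this point. Pressed down 3 to 6 mm (force grows to 5 to 14 N) it snaps through, then slides against 0 to 3 N, staying where it is left, until its foot meets the seat, 8 to 24 mm below its first rest. From there the seat gives 1 mm per 15 N.
- insert: Loose light-metal insert standing on its foot, 69 mm tall, about 60 g. Origin: centre of its underside; z up its axis. Chamfered foot 20 mm wide (0 to 28 mm up), cone widening to a 30 mm collar edge at 37 mm, back to 27 mm at 38.5 mm, then a round 27 mm neck to the flat top. Grip the upper 20 mm of the neck, so that the fingers clear the holder. Over 25 N from the setter mars it.
- setter: Snap setter, loose: steel rod with slightly thicker ends, 18 mm diameter, 94 mm tall, 0.09 kg, standing upright on the bench. Origin: centre of its underside; z up along its axis. Its lower end is flat and is the end that presses.
- wax: Bystander: yellow cake of wax, 48 mm diameter, 18 mm high, lying on the bench. Origin: centre of its underside.
- spool: Bystander: black thread spool, 40 mm diameter, 66 mm high, standing on the bench. Origin: centre of its underside.
- round_tin: Bystander: small round dark tin, 46 mm diameter, 13 mm high, lying on the bench. Origin: centre of its underside.
Not all that is in view belongs to the job. Leave any blue or green look-alike of the insert alone. What is shaped like the setter but green is not meant.

How it is judged:
On the way, in this order (a step that is already met when the one before it is completed fails the run):
1. the insert sits upright and let go in the socket, resting on the jaws, not yet pressed through (horizontal distance between insert and holder below 0.004 m and z of insert in the frame of holder between 0.029 and 0.0345 m and angle between insert's own z axis and vertical below 0.12 rad and contact force between insert and the fingers below 0.05 N), for 0.2 s.
2. the setter, upright and held in the fingers, has pressed the insert through the jaws and bottoms it on the seat with more than 12 N (contact force between setter and insert above 12 N and contact force between setter and the fingers above 1 N and angle between setter's own z axis and vertical below 0.2 rad and z of insert in the frame of holder below 0.0238 m), for 0.15 s.
At the end, for the whole second after the job is handed in: The insert is through the jaws: its foot under 23.8 mm above the holder's underside, within 3 mm of the socket axis, tilted under 0.08 rad, at rest. The setter stands upright on the bench, off the holder (tilt under 0.1 rad, foot within 4 mm of the bench), let go and at rest (z of insert in the frame of holder below 0.0238 m and horizontal distance between insert and holder below 0.003 m and angle between insert's own z axis and vertical below 0.08 rad and linear speed of each of insert, setter below 0.01 m/s and height (world z) of setter below 0.004 m and angle between setter's own z axis and vertical below 0.1 rad and contact force between setter and holder below 0.05 N); the robot touches nothing.
It fails at once if the setter presses on the insert with more than 25 N (contact force between setter and insert above 25 N).
It fails at once if the fingers push the insert through the jaws (they touch it while it is in the socket over 6 mm below its rest) (contact force between insert and the fingers above 0.5 N and z of insert in the frame of holder below 0.026 m and horizontal distance between insert and holder below 0.01 m).
It fails at once if the wax cake is moved more than 15 mm (distance of wax from where it was at the start of the episode above 0.015 m).
It fails at once if the thread spool is moved more than 15 mm (distance of spool from where it was at the start of the episode above 0.015 m).
It fails at once if the small round tin is moved more than 15 mm (distance of round_tin from where it was at the start of the episode above 0.015 m).
It also fails if it takes over 72 s, if anything falls off the work surface, if the arm or the gripper's body presses on something with over 40 N, if the wrist force passes 120 N, or if a joint passes its speed limit or range.

## Working session

There is one attempt and no reset: what is moved stays moved. The work goes in short steps, Python scripts to look and compute and a tool call to move; the robot and the scene stay as the last step left them, time stands still between calls to the robot, and variables do not carry over. Pictures are saved under pics/ and viewed, and the job is handed in when it is done.

Besides the shell and the picture viewer there is one more tool, called after "Emit:" by a JSON object that holds its "fn" and its "kwargs", one argument or row to a line. arm_command: Moves the arm, as the interface text tells. Its arguments: {"type":"object","properties":{"motion":{"type":"array","items":{"type":"array"}},"force":{"type":"number"}},"required":["motion"]}

```bash
mkdir -p pics; cat > h.py <<'E'
import numpy as np, cv2
from bench import ctrl, optics, models
def cam(n):
    m=optics.camera_model(n); f=240/np.tan(np.radians(m['fovy'])/2)
    R=cv2.Rodrigues(np.array(m['rvec'],float))[0]; return m,f,R,np.array(m['tvec'],float)
def world(n,depth):
    m,f,R,t=cam(n); v,u=np.mgrid[0:480,0:640]
    P=np.stack([(u-m['cx'])/f*depth,(v-m['cy'])/f*depth,depth],-1)
    return (P-t)@R
def proj(n,p):
    m,f,R,t=cam(n); q=R@np.array(p)+t; return q[0]/q[2]*f+m['cx'],q[1]/q[2]*f+m['cy']
E
python3 - <<'E'
from h import *
s=ctrl.get_state();print(s)
for n in ['scene','top']:
    im,d=optics.get_image(n); cv2.imwrite(f'pics/{n}0.png',im); np.save(f'{n}0.npy',d); np.save(f'{n}0im.npy',im)
    m,f,R,t=cam(n); print(m, -R.T@t)
    for o in ['holder','insert','setter','wax','spool','round_tin']:
        for r in models.search_frame(n,o): print(n,o,r['conf'],(np.array(r['location'])-t)@R)
E
```

```text
{'time': 0.0, 'joint_positions': array([ 1.3611181 ,  0.32185232, -0.0700802 ,  1.45167375,  0.02260136,
        1.37079565, -0.0569079 ]), 'qd': array([-0.00024445,  0.00130309,  0.00072004, -0.00108124, -0.00029426,
       -0.00108373, -0.0005225 ]), 'joint_torque': array([ 2.37352006e-04, -4.91281700e+01, -4.03750604e-01, -3.12528634e+01,
       -6.39661867e-02,  4.37075493e-02,  1.71121778e-04]), 'position': array([ 0.14407716, -0.63329022,  0.23544304]), 'tool_rot': array([-3.12004068e+00, -3.50592130e-01,  4.97121911e-04]), 'ft_force': array([-0.15561916, -0.2943759 ,  0.64523852]), 'torque': array([ 0.02193844, -0.00569737, -0.0107511 ]), 'grip_width': 0.9999982213326105}
{'fovy': 49.321567451151246, 'cx': 327.300819126286, 'cy': 248.5639042604169, 'rvec': array([ 1.91579985, -0.84616074,  0.52039846]), 'tvec': array([-0.43500209,  0.21530363,  0.67526942])} [-0.08006669 -0.65461254  0.50659946]
scene holder 0.73 [ 0.50073429 -0.11149272  0.05777683]
scene insert 0.89 [0.60540825 0.13592182 0.04199816]
scene insert 0.67 [0.47355864 0.07456089 0.04537569]
scene insert 0.64 [0.5
[... 203 characters left out ...]
ool 0.9 [ 0.61318632 -0.28551641  0.04263526]
scene round_tin 0.8 [ 0.36907937 -0.06159982  0.0111232 ]
{'fovy': 43.20399016374734, 'cx': 322.88985031529745, 'cy': 245.08808993586726, 'rvec': array([ 2.176083 , -2.1527876,  0.10327  ]), 'tvec': array([-0.11073087,  0.52009038,  1.34848698])} [ 0.37936256 -0.11698796  1.39411991]
top holder 0.88 [ 0.5225453  -0.08544628  0.07115512]
top insert 0.64 [0.47499576 0.08134059 0.07088565]
top insert 0.6 [0.54077839 0.11050067 0.06770837]
top insert 0.46 [ 0.37590243 -0.05554533  0.01347051]
top wax 0.62 [ 0.40068017 -0.25748286  0.01288228]
top spool 0.56 [ 0.62859284 -0.27430609  0.06121584]
top round_tin 0.76 [ 0.37386359 -0.05667103  0.01385246]
```

View pics/scene0.png

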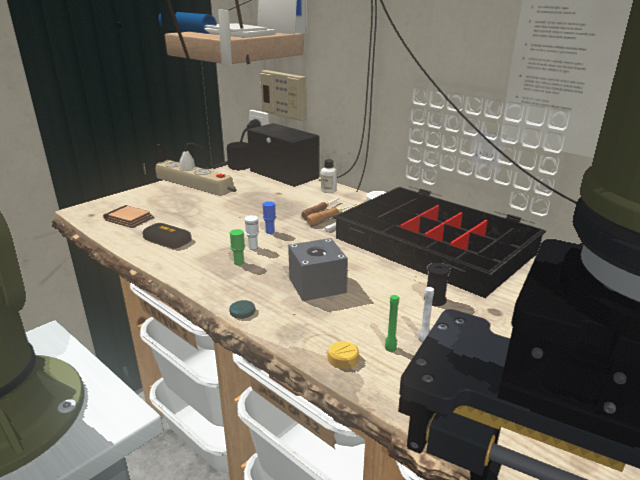

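View pics/top0.png

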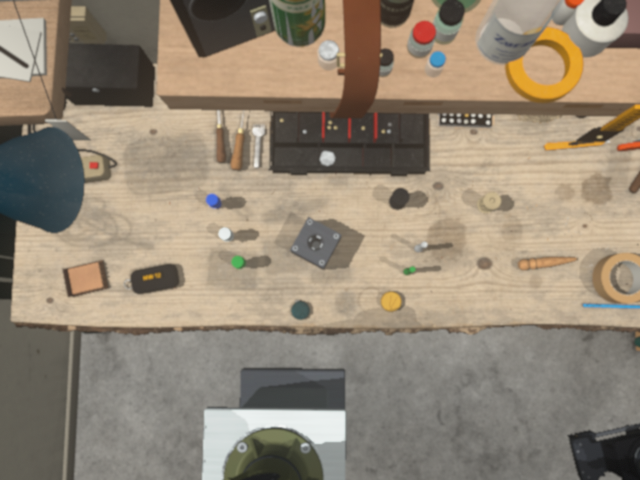

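The scene view shows the white insert at (252,233) between the blue and green look-alikes. The white setter is at (427,315), beside the green one, and the holder is at (318,265). In the top view the insert is at (224,233), the setter at (421,245) and the socket at (316,242). Next I measure these precisely.

```bash
python3 - <<'E'
from h import *
for n,boxes in {'scene':{'ins':(243,212,262,252),'set':(417,284,436,345),'hold':(285,236,350,300),'gset':(384,292,402,355)},'top':{'ins':(214,223,234,243),'set':(412,236,430,254),'hold':(285,212,345,272)}}.items():
    d=np.load(f'{n}0.npy'); im=np.load(f'{n}0im.npy'); W=world(n,d)
    for k,(a,b,c,e) in boxes.items():
        P=W[b:e,a:c].reshape(-1,3); P=P[(d[b:e,a:c].ravel()>0)&(P[:,2]>0.008)]
        zt=np.percentile(P[:,2],98); T=P[P[:,2]>zt-.006]
        print(n,k,len(P),'ztop',zt.round(4),'top mean',T.mean(0).round(4),'mid',((T.max(0)+T.min(0))/2).round(4),'ext',np.ptp(T,axis=0).round(4))
        if k=='hold':
            r=cv2.minAreaRect(T[:,:2].astype(np.float32)*1000); print('rect',r)
    a,b,c,e=boxes['hold']
    cv2.imwrite(f'pics/{n}_h.png',cv2.resize(im[b-10:e+10,a-10:c+10],None,fx=7,fy=7,interpolation=cv2.INTER_CUBIC))
    a,b,c,e=boxes['ins']
    cv2.imwrite(f'pics/{n}_i.png',cv2.resize(im[b-10:e+10,a-10:c+10],None,fx=8,fy=8,interpolation=cv2.INTER_CUBIC))
    a,b,c,e=boxes['set']
    cv2.imwrite(f'pics/{n}_s.png',cv2.resize(im[b-10:e+10,a-10:c+10],None,fx=7,fy=7,interpolation=cv2.INTER_CUBIC))
E
python3 - <<'E'
import cv2,numpy as np
rows=[]
for n in ['scene','top']:
    L=[cv2.imread(f'pics/{n}_{k}.png') for k in 'his']
    L=[cv2.resize(x,None,fx=300/x.shape[0],fy=300/x.shape[0]) for x in L]
    L=[np.pad(x,((0,0),(0,max(0,266-x.shape[1])),(0,0)))[:,:320] for x in L]
    r=np.hstack(L); rows.append(np.pad(r,((0,0),(0,max(0,960-r.shape[1])),(0,0)))[:,:960])
cv2.imwrite('pics/crop.png',cv2.resize(np.vstack(rows),(800,500)))
E
```

```text
scene ins 386 ztop 0.0682 top mean [0.5341 0.1065 0.0664] mid [0.5178 0.0976 0.0661] ext [0.0672 0.054  0.0077]
scene set 653 ztop 0.3336 top mean [ 0.1282 -0.5433  0.333 ] mid [ 0.1305 -0.5433  0.3331] ext [0.0216 0.0106 0.0024]
scene hold 2825 ztop 0.0714 top mean [ 0.5177 -0.0931  0.0696] mid [ 0.5203 -0.0898  0.069 ] ext [0.1115 0.1148 0.0073]
rect ((521.404296875, -88.75988006591797), (91.25224304199219, 85.08360290527344), 61.79570007324219)
scene gset 455 ztop 0.0929 top mean [ 0.4609 -0.2999  0.0909] mid [ 0.4625 -0.299   0.0906] ext [0.0131 0.0117 0.0073]
top ins 162 ztop 0.0748 top mean [0.5401 0.1129 0.0712] mid [0.5399 0.1116 0.0723] ext [0.025  0.0241 0.007 ]
top set 86 ztop 0.0992 top mean [ 0.5174 -0.322   0.0961] mid [ 0.5176 -0.322   0.0968] ext [0.011  0.0117 0.007 ]
top hold 1551 ztop 0.0778 top mean [ 0.5235 -0.0874  0.0742] mid [ 0.5233 -0.0882  0.0765] ext [0.1102 0.1093 0.0094]
rect ((522.6276245117188, -88.01119232177734), (83.95646667480469, 83.93358612060547), 62.081214904785156)
```

View pics/crop.png

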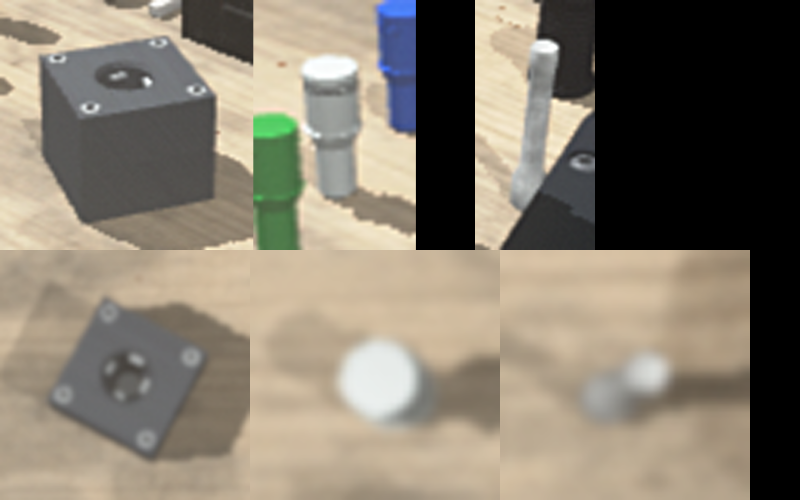

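```bash
cat >> h.py <<'E'
def ray(n,u,v,z):
    m,f,R,t=cam(n); u=np.atleast_1d(u).astype(float); v=np.atleast_1d(v)
    D=np.stack([(u-m['cx'])/f,(v-m['cy'])/f,np.ones(len(u))],-1)@R; c=-R.T@t
    return c+D*((z-c[2])/D[:,2])[:,None]
E
python3 - <<'E'
from h import *
d={n:np.load(f'{n}0.npy') for n in('scene','top')}; I={n:np.load(f'{n}0im.npy') for n in d}
# top-face pixel sets by depth-derived z then ray-plane
def top(n,box,z,tol,tag,bright=None):
    a,b,c,e=box; W=world(n,d[n])[b:e,a:c]; off={'scene':0,'top':.004}[n]
    m=(abs(W[...,2]-z-off)<tol)
    if bright: m&=I[n][b:e,a:c].min(-1)>bright
    k,l,st,_=cv2.connectedComponentsWithStats(m.astype(np.uint8)); i=1+st[1:,4].argmax()
    v,u=np.nonzero(l==i); P=ray(n,u+a,v+b,z)
    r=cv2.minEnclosingCircle(P[:,:2].astype(np.float32)*1000)
    q=cv2.minAreaRect(P[:,:2].astype(np.float32)*1000)
    print(n,tag,len(u),P.mean(0).round(4),'circ',np.round(r[0],1),round(r[1],1),'rect',np.round(q[0],1),np.round(q[1],1),round(q[2],1))
top('scene',(240,210,264,224),.069,.004,'ins',150); top('top',(212,222,236,246),.069,.008,'ins',190)
top('scene',(422,284,436,296),.094,.004,'set'); top('top',(408,234,434,258),.094,.008,'set',130)
top('scene',(285,236,350,300),.0715,.002,'hold'); top('top',(285,212,345,272),.0715,.009,'hold')
for n,box in {'scene':(300,238,340,264),'top':(302,230,330,256)}.items():
    a,b,c,e=box; W=world(n,d[n])[b:e,a:c,2]; m=W<(.066 if n=='scene' else .064)
    k,l,st,_=cv2.connectedComponentsWithStats(m.astype(np.uint8)); i=1+st[1:,4].argmax(); v,u=np.nonzero(l==i)
    P=ray(n,u+a,v+b,.0715); print(n,'hole',len(u),P.mean(0),P.min(0),P.max(0))
for n,o in (('scene','insert'),('scene','setter'),('scene','holder')):
    pass
E
```

```text
scene ins 63 [0.5352 0.1068 0.069 ] circ [534.4 106.1] 15.0 rect [534.6 105.9] [25.5 24.3] 48.9
top ins 103 [0.5407 0.1131 0.069 ] circ [540.5 113.4] 12.9 rect [540.8 113.4] [25.3 23.3] 46.0
scene set 41 [ 0.5123 -0.3265  0.094 ] circ [ 512.6 -326.8] 7.5 rect [ 512.1 -326.2] [14.7 11.7] 32.7
top set 30 [ 0.5178 -0.3222  0.094 ] circ [ 517.8 -322.4] 6.3 rect [ 517.8 -322.4] [10.8 10.9] 89.7
scene hold 685 [ 0.5172 -0.0931  0.0715] circ [518.4 -91.7] 57.7 rect [518.8 -92.6] [86.6 84.1] 61.8
top hold 1283 [ 0.5224 -0.0881  0.0715] circ [522.4 -88.1] 58.4 rect [522.5 -87.9] [84.2 84.3] 62.1
scene hole 103 [ 0.51612938 -0.09488649  0.0715    ] [ 0.50092794 -0.10981762  0.0715    ] [ 0.53069124 -0.08135875  0.0715    ]
top hole 141 [ 0.52231488 -0.08799161  0.0715    ] [ 0.50771336 -0.10351282  0.0715    ] [ 0.53650519 -0.07275112  0.0715    ]
```

```bash
cat >> h.py <<'E'
def plan(*wps):
    "wps: (x,y,z,xdeg) waypoint TCP; prints tool-frame shift mm & yaw"
    s=ctrl.get_state(); p=np.array(s['position']); R=cv2.Rodrigues(np.array(s['tool_rot']))[0]
    print('t',round(s['time'],2),'p',p.round(4),'x-deg',round(np.degrees(np.arctan2(R[1,0],R[0,0])),2),'z',R[:,2].round(4),'F',s['ft_force'].round(2),'w',round(s['grip_width'],3),'q',s['joint_positions'].round(2))
    for w in wps:
        a=np.radians(w[3]); T=np.array([[np.cos(a),np.sin(a),0],[np.sin(a),-np.cos(a),0],[0,0,-1]])
        rv=np.degrees(cv2.Rodrigues(R.T@T)[0].ravel())
        print(' wp',w,'turn first',rv.round(2),'then shift',((np.array(w[:3])-p)@T*1000).round(1),'or shift-before-turn',((np.array(w[:3])-p)@R*1000).round(1))
        p=np.array(w[:3]); R=T
E
python3 -c "
from h import *
plan((.48,-.40,.22,24.6),(.538,.11,.18,24.6))"
```

```text
t 0.7 p [ 0.1442 -0.6338  0.2366] x-deg 12.82 z [-0.e+00 -1.e-04 -1.e+00] F [ 0.45  0.22 -0.46] w 1.001 q [ 1.36  0.32 -0.07  1.45  0.02  1.37 -0.06]
 wp (0.48, -0.4, 0.22, 24.6) turn first [  0.     0.   -11.78] then shift [402.7 -72.8  16.6] or shift-before-turn [ 379.3 -153.5   16.6]
 wp (0.538, 0.11, 0.18, 24.6) turn first [0. 0. 0.] then shift [ 265.  -439.6   40. ] or shift-before-turn [ 265.  -439.6   40. ]
```

Emit:
{"fn": "arm_command", "kwargs": {
  "motion": [
    [[0,0,0],[0,0,-5.9],0],
    [[0,0,0],[0,0,-5.9],0],
    [[33.5,-6,1.4],[0,0,0],0],
    [[33.5,-6,1.4],[0,0,0],0],
    [[33.5,-6,1.4],[0,0,0],0],
    [[33.5,-6,1.4],[0,0,0],0],
    [[33.5,-6,1.4],[0,0,0],0],
    [[33.5,-6,1.4],[0,0,0],0]
  ]
}}

```text
time: 1.37
position: [0.3131, -0.5163, 0.2284]
tool_rot: [3.069, 0.67, 0.0]
ft_force: [-0.0, -0.4, 1.3]
grip_width: 1.003
```

Emit:
{"fn": "arm_command", "kwargs": {
  "motion": [
    [[33.5,-6,1.4],[0,0,0],0],
    [[33.5,-6,1.4],[0,0,0],0],
    [[33.5,-6,1.4],[0,0,0],0],
    [[33.5,-6,1.4],[0,0,0],0],
    [[33.5,-6,1.4],[0,0,0],0],
    [[33.5,-6,1.4],[0,0,0],0],
    [[18,-29,2],[0,0,0],0],
    [[18,-29,2],[0,0,0],0]
  ]
}}

```text
time: 2.03
position: [0.4896, -0.3316, 0.2151]
tool_rot: [-3.068, -0.671, -0.001]
ft_force: [0.5, 0.2, 0.2]
grip_width: 1.001
```

Emit:
{"fn": "arm_command", "kwargs": {
  "motion": [
    [[18,-29,2],[0,0,0],0],
    [[18,-29,2],[0,0,0],0],
    [[18,-29,2],[0,0,0],0],
    [[18,-29,2],[0,0,0],0],
    [[18,-29,2],[0,0,0],0],
    [[18,-29,2],[0,0,0],0],
    [[18,-29,2],[0,0,0],0],
    [[18,-29,2],[0,0,0],0]
  ]
}}

```text
time: 2.7
position: [0.5225, -0.0607, 0.2]
tool_rot: [3.069, 0.669, 0.001]
ft_force: [0.6, -0.7, -0.0]
grip_width: 0.999
```

```bash
python3 -c "
from h import *
plan((.538,.11,.16,24.6))"
```

```text
t 2.7 p [ 0.5225 -0.0607  0.2   ] x-deg 24.61 z [ 7.e-04 -6.e-04 -1.e+00] F [ 0.58 -0.7  -0.05] w 0.999 q [ 0.59  0.11 -0.56  1.79  0.06  1.25 -1.13]
 wp (0.538, 0.11, 0.16, 24.6) turn first [ 0.05 -0.02  0.01] then shift [  85.2 -148.7   40. ] or shift-before-turn [  85.2 -148.8   39.9]
```

Emit:
{"fn": "arm_command", "kwargs": {
  "motion": [
    [[17,-28,8],[0,0,0],0],
    [[17,-28,8],[0,0,0],0],
    [[17,-28,8],[0,0,0],0],
    [[17,-28,8],[0,0,0],0],
    [[0,0,0],[0,0,0],0],
    [[0,0,0],[0,0,0],0]
  ]
}}

```text
time: 3.2
position: [0.5371, 0.0704, 0.1675]
tool_rot: [-3.067, -0.677, 0.001]
ft_force: [-0.4, -0.9, -1.2]
grip_width: 1.0
```

```bash
python3 -c "
from h import *
plan((.538,.11,.15,24.6))
for n in('scene','top'):
    im,d=optics.get_image(n); np.save(n+'1.npy',d); np.save(n+'1im.npy',im); cv2.imwrite('pics/%s1.png'%n,im)
    p=proj(n,ctrl.get_state()['position']-np.array([0,0,.014])); print(n,'tips',p)
    a,b=int(p[0]),int(p[1]); cv2.imwrite('pics/%s1c.png'%n,cv2.resize(im[b-70:b+70,a-70:a+70],(560,560),interpolation=cv2.INTER_CUBIC))
a=cv2.imread('pics/scene1c.png');b=cv2.imread('pics/top1c.png')
cv2.imwrite('pics/c1.png',cv2.resize(np.hstack([a,b]),(800,400)))
"
```

```text
t 3.2 p [0.5371 0.0704 0.1675] x-deg 24.91 z [-7.e-04  6.e-04 -1.e+00] F [-0.38 -0.91 -1.22] w 1.0 q [ 0.42  0.19 -0.66  1.79  0.12  1.2  -1.41]
 wp (0.538, 0.11, 0.15, 24.6) turn first [-0.05  0.02  0.31] then shift [ 17.2 -35.6  17.5] or shift-before-turn [ 17.4 -35.5  17.5]
scene tips (np.float64(262.35701982173373), np.float64(183.03368788294063))
top tips (np.float64(239.2088782677051), np.float64(229.89196594083165))
```

View pics/c1.png

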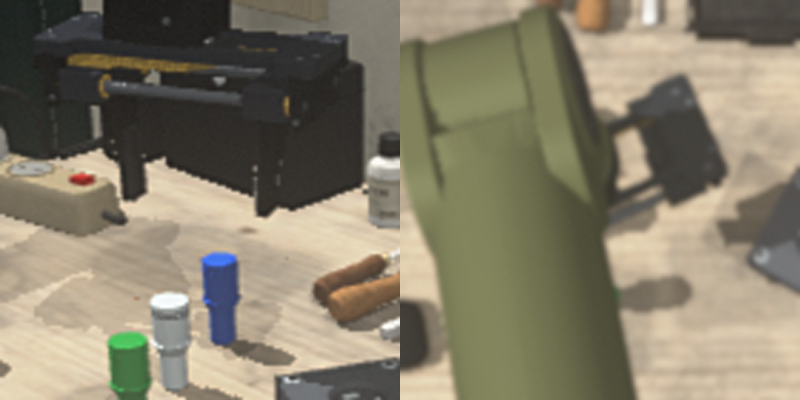

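```bash
python3 -c "
from h import *
d=np.load('scene1.npy'); W=world('scene',d); a=np.radians(24.9)
p=np.array([.5371,.0704,.1675]); X=np.array([np.cos(a),np.sin(a)]);Y=np.array([np.sin(a),-np.cos(a)])
box=W[150:200,225:300].reshape(-1,3)
q=np.c_[(box[:,:2]-p[:2])@X,(box[:,:2]-p[:2])@Y,box[:,2]]*1000
for s in(-1,1):
    m=(abs(q[:,1]*s-50)<20)&(abs(q[:,0])<25)&(q[:,2]<185)
    r=q[m]; print(s,len(r),'min',np.percentile(r,3,axis=0).round(1),'max',np.percentile(r,97,axis=0).round(1),'mean',r.mean(0).round(1), 'zmin',r[:,2].min())
    for x in r[::max(1,len(r)//25)]: print(x.round(1),end=' ')
    print()
"
```

```text
-1 153 min [-13.1 -52.3 153.4] max [  7.5 -41.6 184.8] mean [ -5.6 -45.2 169.1] zmin 152.0084815584689
[ -1.1 -44.  184.9] [ -6.6 -43.5 184.7] [-11.2 -47.6 183.8] [  5.4 -43.4 178.9] [ -9.9 -44.2 181.7] [-10.7 -52.4 179.1] [ -6.8 -41.7 179. ] [-11.4 -48.  177.8] [  2.5 -42.4 173.9] [-10.4 -42.3 176.1] [ -7.6 -48.1 172.6] [  6.5 -42.6 168.5] [ -6.8 -42.4 170.9] [ -9.7 -47.4 169.4] [  5.7 -42.5 164.7] [ -5.1 -43.6 166.2] [-10.2 -47.5 165.5] [  8.9 -44.5 159.4] [ -9.2 -41.8 163.8] [-12.9 -48.5 162.3] [  3.6 -44.3 157.1] [ -9.9 -43.9 159.8] [ -9.9 -50.4 157. ] [ -0.9 -42.2 154.8] [-12.6 -40.7 157.1] [ -9.7 -44.5 153.6] 
1 138 min [-14.   44.4 153.5] max [  9.5  55.4 184.1] mean [ -5.5  51.2 168.8] zmin 152.00693192470214
[  1.7  56.6 184.9] [ -8.6  44.7 183.1] [  0.2  55.1 181.3] [-10.1  53.2 182.6] [ -6.3  45.6 178.5] [ -3.9  54.6 178.7] [ -7.6  48.1 177.3] [  4.   53.4 174. ] [-14.3  52.7 178.2] [ 10.3  52.9 169.8] [ -7.9  52.  173.9] [ -9.7  44.7 171.8] [ -8.9  54.4 172.6] [ -9.3  46.5 169.9] [ -3.   54.  168.5] [ -6.9  47.4 167.2] [  3.   53.5 164.4] [-10.3  50.8 166.8] [  8.2  53.5 160.6] [ -8.8  52.1 164.5] [ -8.5  45.9 161.7] [ -1.   52.9 159.8] [ -7.9  49.6 159.9] [  9.3  52.8 154.1] [ -5.1  52.4 157.2] [-10.9  50.7 157.1] [ -7.8  47.3 153.6] [-11.   48.5 152.9]
```

```bash
python3 -c "
from h import *
plan((.535,.1075,.12,24.6),(.535,.1075,.061,24.6))"
```

```text
t 3.3 p [0.5378 0.0669 0.1678] x-deg 24.58 z [ 1.e-04 -9.e-04 -1.e+00] F [-0.32 -0.37 -0.28] w 0.999 q [ 0.42  0.19 -0.66  1.79  0.12  1.2  -1.41]
 wp (0.535, 0.1075, 0.12, 24.6) turn first [ 0.05  0.02 -0.02] then shift [ 14.4 -38.1  47.8] or shift-before-turn [ 14.4 -38.1  47.8]
 wp (0.535, 0.1075, 0.061, 24.6) turn first [0. 0. 0.] then shift [ 0.  0. 59.] or shift-before-turn [ 0.  0. 59.]
```

Emit:
{"fn": "arm_command", "kwargs": {
  "motion": [
    [[7,-19,10],[0,0,0],0],
    [[7,-19,10],[0,0,0],0],
    [[0,0,10],[0,0,0],0],
    [[0,0,10],[0,0,0],0],
    [[0,0,8],[0,0,0],0],
    [[0,0,0],[0,0,0],0],
    [[0,0,0],[0,0,0],0],
    [[0,0,0],[0,0,0],0]
  ]
}}

```text
time: 3.97
position: [0.535, 0.1073, 0.1201]
tool_rot: [3.069, 0.667, 0.001]
ft_force: [0.1, 0.0, 0.4]
grip_width: 1.001
```

```bash
python3 -c "
from h import *
plan((.535,.1075,.061,24.6))
n='scene'; im,d=optics.get_image(n); np.save(n+'2.npy',d); cv2.imwrite('pics/scene2.png',cv2.resize(im[140:260,190:330],(700,600),interpolation=cv2.INTER_CUBIC))
s=ctrl.get_state(); p=s['position']; print(p)
W=world('scene',d); a=np.radians(24.6)
X=np.array([np.cos(a),np.sin(a)]);Y=np.array([np.sin(a),-np.cos(a)])
box=W[140:250,190:330].reshape(-1,3)
q=np.c_[(box[:,:2]-p[:2])@X,(box[:,:2]-p[:2])@Y,box[:,2]-p[2]]*1000
for s in(-1,1):
  m=(abs(q[:,1]*s-50)<15)&(abs(q[:,0])<20)&(q[:,2]<15)&(q[:,2]>-12); r=q[m]
  print(s,len(r)); print('x hist',np.histogram(r[:,0],np.arange(-16,17,2))); print('y hist',np.histogram(r[:,1]*s,np.arange(36,64,2)))
m=(abs(q[:,1])<20)&(abs(q[:,0])<25)&(abs(box[:,2]-.069)<.004); print('ins top',q[m].mean(0))
"
```

```text
t 3.97 p [0.535  0.1073 0.1201] x-deg 24.53 z [ 6.e-04 -3.e-04 -1.e+00] F [0.07 0.01 0.4 ] w 1.001 q [ 0.35  0.25 -0.67  1.83  0.18  1.11 -1.53]
 wp (0.535, 0.1075, 0.061, 24.6) turn first [ 0.03 -0.02 -0.07] then shift [ 0.  -0.2 59.1] or shift-before-turn [ 0.  -0.3 59.1]
[0.53513716 0.10762255 0.12028836]
-1 116
x hist (array([ 0, 14, 21, 21, 12,  8,  8,  4,  8,  4,  7,  4,  5,  0,  0,  0]), array([-16, -14, -12, -10,  -8,  -6,  -4,  -2,   0,   2,   4,   6,   8,
        10,  12,  14,  16]))
y hist (array([ 0,  0, 17, 49, 11, 16, 16,  5,  2,  0,  0,  0,  0]), array([36, 38, 40, 42, 44, 46, 48, 50, 52, 54, 56, 58, 60, 62]))
1 109
x hist (array([ 2,  9, 28, 19,  9,  8,  3,  2,  5,  8,  5,  3,  4,  3,  1,  0]), array([-16, -14, -12, -10,  -8,  -6,  -4,  -2,   0,   2,   4,   6,   8,
        10,  12,  14,  16]))
y hist (array([ 0,  0,  0,  1, 10, 13,  6, 13, 44, 20,  2,  0,  0]), array([36, 38, 40, 42, 44, 46, 48, 50, 52, 54, 56, 58, 60, 62]))
ins top [  2.55793444  -0.56951907 -53.05608315]
```

View pics/scene2.png

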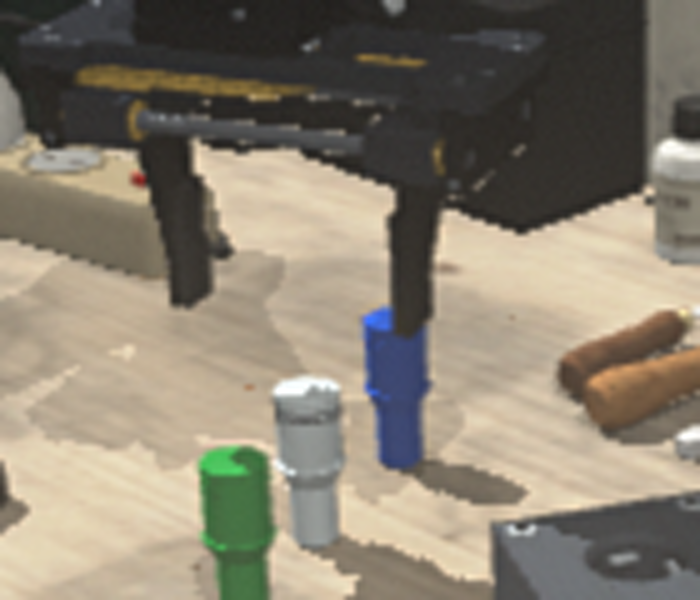

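Emit:
{"fn": "arm_command", "kwargs": {
  "motion": [
    [[1.5,0,10],[0,0,0],0],
    [[0,0,12],[0,0,0],0],
    [[0,0,12],[0,0,0],0],
    [[0,0,12],[0,0,0],0],
    [[0,0,8],[0,0,0],0],
    [[0,0,4],[0,0,0],0],
    [[0,0,1],[0,0,0],0],
    [[0,0,0],[0,0,0],0]
  ]
}}

```text
time: 4.68
position: [0.5357, 0.109, 0.0603]
tool_rot: [-3.069, -0.67, 0.001]
ft_force: [0.4, 0.9, 0.2]
grip_width: 1.0
```

```bash
python3 -c "
from h import *
plan((.535,.1075,.061,24.6))
n='scene'; im,d=optics.get_image(n); cv2.imwrite('pics/scene3.png',cv2.resize(im[160:260,190:330],(700,500),interpolation=cv2.INTER_CUBIC))
"
```

```text
t 4.68 p [0.5357 0.109  0.0603] x-deg 24.64 z [-6.e-04  1.e-04 -1.e+00] F [0.44 0.88 0.24] w 1.0 q [ 0.32  0.33 -0.65  1.88  0.24  1.01 -1.57]
 wp (0.535, 0.1075, 0.061, 24.6) turn first [-0.02  0.03  0.04] then shift [-1.3  1.1 -0.7] or shift-before-turn [-1.3  1.1 -0.7]
```

View pics/scene3.png

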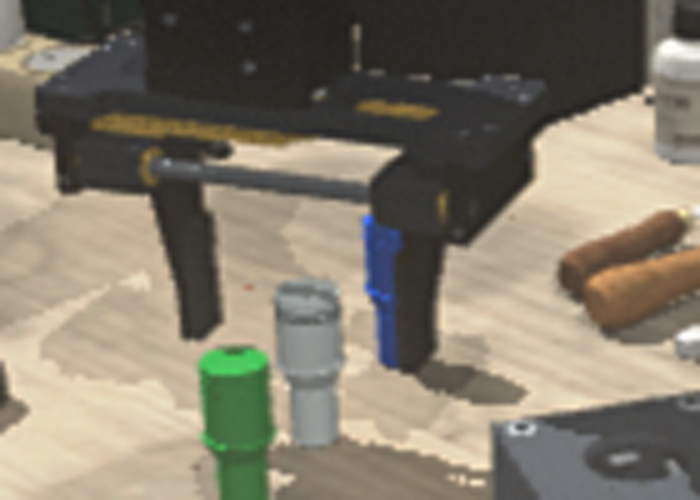

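Emit:
{"fn": "arm_command", "kwargs": {
  "motion": [
    [[0,0,0],[0,0,0],0.4],
    [[0,0,0],[0,0,0],0.5],
    [[0,0,0],[0,0,0],0.58],
    [[0,0,0],[0,0,0],0.64],
    [[0,0,0],[0,0,0],0.7],
    [[0,0,0],[0,0,0],0.8],
    [[0,0,0],[0,0,0],1],
    [[0,0,0],[0,0,0],1]
  ],
  "force": 15
}}

```text
time: 5.4
position: [0.5359, 0.1089, 0.0607]
tool_rot: [3.069, 0.67, -0.0]
ft_force: [0.1, -0.5, -0.9]
grip_width: 0.478
```

Emit:
{"fn": "arm_command", "kwargs": {
  "motion": [
    [[0,0,0],[0,0,0],1],
    [[0,0,0],[0,0,0],1],
    [[0,0,-8],[0,0,0],1],
    [[0,0,-15],[0,0,0],1],
    [[0,0,-20],[0,0,0],1],
    [[0,0,-20],[0,0,0],1],
    [[0,0,-15],[0,0,0],1],
    [[0,0,-7],[0,0,0],1]
  ]
}}

```text
time: 6.07
position: [0.5371, 0.1094, 0.1485]
tool_rot: [3.069, 0.67, 0.006]
ft_force: [0.3, 0.7, -1.6]
grip_width: 0.31
```

```bash
python3 -c "
from h import *
plan((.517,-.0935,.145,24.6))
n='scene'; im,d=optics.get_image(n); cv2.imwrite('pics/scene4.png',cv2.resize(im[100:260,180:320],(700,600),interpolation=cv2.INTER_CUBIC))
"
```

```text
t 6.07 p [0.5371 0.1094 0.1485] x-deg 24.63 z [ 3.7e-03  2.0e-04 -1.0e+00] F [ 0.28  0.69 -1.63] w 0.31 q [ 0.36  0.23 -0.68  1.8   0.15  1.17 -1.51]
 wp (0.517, -0.0935, 0.145, 24.6) turn first [ 0.08 -0.2   0.03] then shift [-102.7  176.1    3.5] or shift-before-turn [-102.9  176.     3.4]
```

View pics/scene4.png

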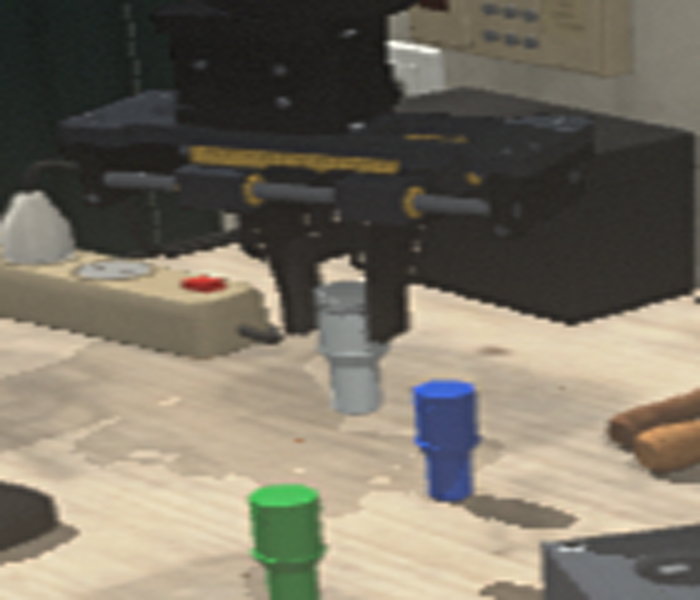

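```bash
cat > meas.py <<'E'
from h import *
from scipy.optimize import least_squares
def insert_fit(im,d,p0,box):
    "fit held vertical insert: silhouette of bright grey -> rows"
    a,b,c,e=box; W=world('scene',d)[b:e,a:c]; I=im[b:e,a:c].astype(int)
    m=(np.linalg.norm(W[...,:2]-p0[:2],axis=-1)<.03)&(W[...,2]>p0[2]-.085)&(W[...,2]<p0[2]+.03)&(I.min(-1)>90)&(np.ptp(I,axis=-1)<40)
    return W[m],m
E
python3 -c "
from meas import *
im,d=optics.get_image('scene'); s=ctrl.get_state(); p=s['position']; print(p,s['time'])
P,m=insert_fit(im,d,p,(230,150,280,230)); print(len(P)); print(np.percentile(P,[1,5,50,95,99],axis=0).round(4))
Pf=P[P[:,2]<p[2]-.04]; print('foot',Pf.mean(0))
# cylinder fit: radius by height
zb=np.arange(P[:,2].min(),P[:,2].max(),.004)
c=-cam('scene')[2].T@cam('scene')[3]
dirn=(p-c)[:2]/np.linalg.norm((p-c)[:2]); perp=np.array([-dirn[1],dirn[0]])
for z in zb:
    q=P[(P[:,2]>=z)&(P[:,2]<z+.004)]
    if len(q)>2: print(round(z,4),len(q),'lat',((q[:,:2]-p[:2])@perp*1000).min().round(1),((q[:,:2]-p[:2])@perp*1000).max().round(1),'near',((q[:,:2]-p[:2])@dirn*1000).min().round(1),np.median((q[:,:2]-p[:2])@dirn*1000).round(1))
"
```

```text
[0.536834   0.10911166 0.1472667 ] 6.1667
367
[[0.5241 0.0895 0.0886]
 [0.528  0.0972 0.0921]
 [0.534  0.104  0.1263]
 [0.5457 0.117  0.1561]
 [0.5542 0.1243 0.1588]]
foot [0.53694942 0.10546511 0.09744849]
0.0869 13 lat -11.9 6.2 near -5.9 -2.7
0.0909 20 lat -12.1 6.1 near -7.5 -3.2
0.0949 18 lat -12.2 5.8 near -5.9 -3.9
0.0989 16 lat -10.3 7.5 near -5.0 -3.9
0.1029 19 lat -10.7 7.2 near -7.9 -3.2
0.1069 15 lat -10.8 7.1 near -7.8 -3.9
0.1109 22 lat -11.1 6.8 near -8.3 -3.0
0.1149 13 lat -11.2 6.5 near -8.3 -5.6
0.1189 18 lat -15.5 10.0 near -11.1 -6.5
0.1229 31 lat -15.6 11.8 near -12.1 -7.2
0.1269 21 lat -9.8 9.6 near -11.5 -7.7
0.1309 22 lat -19.7 13.2 near -23.2 -7.0
0.1349 21 lat -17.5 9.2 near -18.9 -8.0
0.1389 16 lat -8.4 8.9 near -14.2 -7.6
0.1429 16 lat -6.7 8.7 near -10.0 -7.2
0.1469 20 lat -24.9 23.9 near -10.9 -6.7
0.1509 26 lat -24.9 10.0 near -10.5 -4.8
0.1549 36 lat -25.2 9.7 near -10.6 0.6
```

```bash
python3 -c "
from h import *
plan((.5175,-.0922,.150,24.6))"
```

```text
t 6.17 p [0.5368 0.1091 0.1473] x-deg 24.62 z [ 2.9e-03 -1.0e-04 -1.0e+00] F [-0.46 -0.13 -1.02] w 0.311 q [ 0.36  0.23 -0.68  1.8   0.16  1.16 -1.51]
 wp (0.5175, -0.0922, 0.15, 24.6) turn first [ 0.07 -0.15  0.02] then shift [-101.4  175.    -2.7] or shift-before-turn [-101.4  175.    -2.8]
```

Emit:
{"fn": "arm_command", "kwargs": {
  "motion": [
    [[-12,20,-3],[0,0,0],1],
    [[-16,28,0],[0,0,0],1],
    [[-16,28,0],[0,0,0],1],
    [[-16,28,0],[0,0,0],1],
    [[-16,28,0],[0,0,0],1],
    [[-13,23,0],[0,0,0],1],
    [[-12,20,0],[0,0,0],1],
    [[0,0,0],[0,0,0],1]
  ]
}}

```text
time: 6.83
position: [0.5151, -0.0988, 0.1471]
tool_rot: [3.07, 0.657, -0.006]
ft_force: [-0.1, -0.7, -0.8]
grip_width: 0.311
```

Emit:
{"fn": "arm_command", "kwargs": {
  "motion": [
    [[0,0,0],[0,0,0],1],
    [[0,0,0],[0,0,0],1],
    [[0,0,0],[0,0,0],1]
  ]
}}

```text
time: 7.08
position: [0.5168, -0.0907, 0.1482]
tool_rot: [-3.068, -0.673, 0.001]
ft_force: [0.0, 0.9, -0.6]
grip_width: 0.311
```

```bash
python3 -c "
from meas import *
plan((.5175,-.0922,.150,24.6))
im,d=optics.get_image('scene'); s=ctrl.get_state(); p=s['position']; np.save('s5.npy',d); np.save('s5im.npy',im)
cv2.imwrite('pics/scene5.png',cv2.resize(im[180:300,260:380],(600,600),interpolation=cv2.INTER_CUBIC))
im,d=optics.get_image('top');cv2.imwrite('pics/top5.png',cv2.resize(im[200:290,270:360],(500,500),interpolation=cv2.INTER_CUBIC))
print(p); plan()
"
```

```text
t 7.08 p [ 0.5168 -0.0907  0.1482] x-deg 24.75 z [-9.e-04  8.e-04 -1.e+00] F [ 0.02  0.86 -0.57] w 0.311 q [ 0.63  0.16 -0.55  1.86  0.09  1.15 -1.09]
 wp (0.5175, -0.0922, 0.15, 24.6) turn first [-0.07  0.03  0.15] then shift [ 0.   1.7 -1.8] or shift-before-turn [-0.   1.7 -1.8]
[ 0.51692534 -0.0906575   0.1483358 ]
t 7.18 p [ 0.517  -0.0908  0.1485] x-deg 24.76 z [-4.e-04  4.e-04 -1.e+00] F [ 0.43 -0.62  0.15] w 0.307 q [ 0.63  0.16 -0.55  1.86  0.09  1.15 -1.09]
```

View pics/scene5.png

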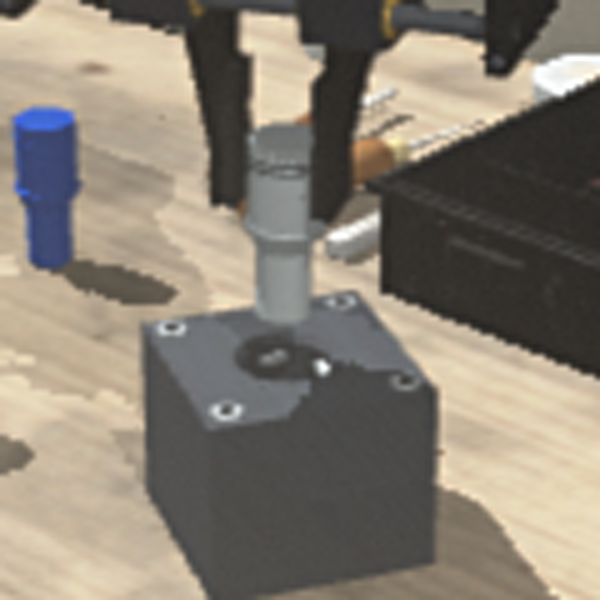

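View pics/top5.png

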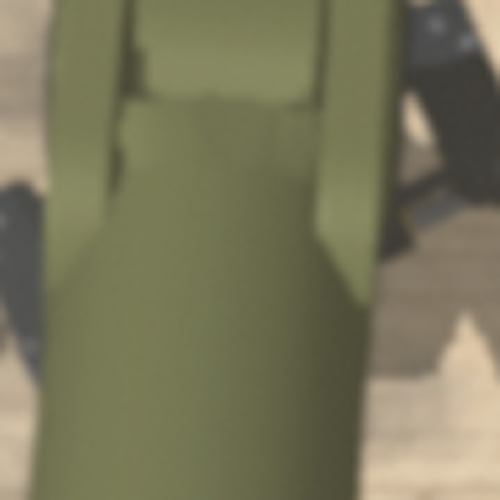

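```bash
python3 -c "
from h import *
S=np.array([[172,328],[341,301],[404,380],[226,410]])/5+[260,180]-.4
P=ray('scene',S[:,0],S[:,1],.0715); print(P.round(4)); c=P.mean(0); print('centre',c, 'diag',np.linalg.norm(P[0]-P[2]),np.linalg.norm(P[1]-P[3]),(P[0]+P[2])/2,(P[1]+P[3])/2)
im=np.load('s5im.npy'); g=im.min(-1).astype(int)
for r in range(226,247,1): print(r,[int(x) for x in g[r,306:328]])
print(proj('scene',c))
"
```

```text
[[ 0.5071 -0.0458  0.0715]
 [ 0.565  -0.0762  0.0715]
 [ 0.5343 -0.1337  0.0715]
 [ 0.4765 -0.103   0.0715]]
centre [ 0.52071885 -0.08968404  0.0715    ] diag 0.0919578571248636 0.09250317351181359 [ 0.52067546 -0.08974674  0.0715    ] [ 0.52076223 -0.08962134  0.0715    ]
226 [161, 156, 145, 123, 124, 140, 152, 147, 141, 141, 140, 144, 143, 142, 138, 114, 108, 107, 101, 130, 193, 227]
227 [163, 161, 159, 147, 123, 112, 125, 139, 153, 157, 166, 167, 160, 158, 147, 122, 104, 104, 117, 184, 249, 251]
228 [160, 161, 162, 163, 142, 109, 106, 111, 116, 116, 118, 120, 117, 116, 113, 108, 119, 153, 152, 133, 161, 181]
229 [159, 161, 163, 169, 162, 119, 105, 110, 108, 110, 111, 112, 110, 107, 107, 109, 134, 175, 170, 134, 142, 139]
230 [160, 160, 164, 167, 163, 124, 109, 110, 110, 114, 112, 112, 112, 112, 109, 108, 130, 165, 160, 129, 133, 133]
231 [171, 166, 166, 165, 160, 121, 116, 130, 131, 132, 129, 129, 131, 137, 132, 114, 134, 150, 149, 137, 105, 116]
232 [178, 179, 174, 172, 162, 125, 124, 135, 140, 143, 144, 146, 149, 145, 134, 118, 147, 169, 162, 153, 148, 148]
233 [171, 172, 173, 1
[... 930 characters left out ...]
3, 144, 135, 139, 144, 143, 146, 147, 144, 138, 123, 99, 94, 95, 109, 130, 124]
242 [110, 108, 105, 103, 107, 134, 144, 139, 141, 145, 146, 147, 147, 146, 138, 126, 110, 110, 110, 110, 111, 111]
243 [94, 96, 96, 95, 98, 110, 135, 139, 141, 145, 147, 148, 148, 144, 136, 120, 110, 111, 113, 113, 110, 111]
244 [99, 100, 98, 99, 99, 99, 104, 109, 119, 129, 131, 131, 130, 127, 114, 109, 108, 109, 111, 112, 111, 110]
245 [102, 99, 101, 101, 100, 99, 100, 100, 100, 101, 102, 100, 105, 112, 111, 111, 111, 109, 110, 111, 112, 110]
246 [110, 101, 102, 102, 102, 100, 99, 93, 89, 87, 86, 86, 93, 107, 107, 108, 110, 111, 110, 112, 111, 112]
(np.float64(316.76691374970676), np.float64(250.28547114459587))
```

```bash
python3 -c "
from h import *
from scipy.optimize import fsolve
p=ctrl.get_state()['position']; print(p)
th=np.linspace(0,2*np.pi,200)
def outline(x,y,z,r): return np.array([proj('scene',[x+r*np.cos(t),y+r*np.sin(t),z]) for t in th])
for zb in (p[2]-.059,p[2]-.0607,p[2]-.063):
  for row,r in ((244.5,.009),(244.5,.01),(244,.009)):
    def f(v):
        o=outline(v[0],v[1],zb,r); m=outline(v[0],v[1],zb+.012,.01)
        return [o[:,1].max()-row,(m[:,0].max()+m[:,0].min())/2-316.15]
    v=fsolve(f,p[:2]); m=outline(v[0],v[1],zb+.012,.01)
    print(round(zb,4),row,r,v.round(4),'width px',np.ptp(m[:,0]).round(1),'need',(np.array([.5207,-.0897])-v).round(4),'vsTCP',(v-p[:2]).round(4))
"
```

```text
[ 0.5170412  -0.09077828  0.14849421]Traceback (most recent call last):
  File "<string>", line 12, in <module>
    v=fsolve(f,p[:2]); m=outline(v[0],v[1],zb+.012,.01)
                         ~~~~~~~^^^^^^^^^^^^^^^^^^^^^^^
  File "<string>", line 6, in outline
    def outline(x,y,z,r): return np.array([proj('scene',[x+r*np.cos(t),y+r*np.sin(t),z]) for t in th])
                                           ~~~~^^^^^^^^^^^^^^^^^^^^^^^^^^^^^^^^^^^^^^^^^
  File "h.py", line 11, in proj
    m,f,R,t=cam(n); q=R@np.array(p)+t; return q[0]/q[2]*f+m['cx'],q[1]/q[2]*f+m['cy']
            ~~~^^^
  File "h.py", line 4, in cam
    m=optics.camera_model(n); f=240/np.tan(np.radians(m['fovy'])/2)
ValueError: time passes only in moves, steps and waits
```

```bash
sed -i 's/^def cam(n):/import functools\n@functools.lru_cache(None)\ndef cam(n):/' h.py; python3 -c "
from h import *
from scipy.optimize import fsolve
p=np.array([.5170,-.0908,.1485])
th=np.linspace(0,2*np.pi,200)
def outline(x,y,z,r): return np.array([proj('scene',[x+r*np.cos(t),y+r*np.sin(t),z]) for t in th])
for zb in (p[2]-.059,p[2]-.0607,p[2]-.063):
  for row,r in ((244.5,.009),(244.5,.01),(244,.009)):
    def f(v):
        o=outline(v[0],v[1],zb,r); m=outline(v[0],v[1],zb+.012,.01)
        return [o[:,1].max()-row,(m[:,0].max()+m[:,0].min())/2-316.15]
    v=fsolve(f,p[:2]); m=outline(v[0],v[1],zb+.012,.01)
    print(round(zb,4),row,r,v.round(4),'width px',np.ptp(m[:,0]).round(1),'need',(np.array([.5207,-.0897])-v).round(4),'vsTCP',(v-p[:2]).round(4))
"
```

```text
0.0895 244.5 0.009 [ 0.5175 -0.0913] width px 11.4 need [0.0032 0.0016] vsTCP [ 0.0005 -0.0005]
0.0895 244.5 0.01 [ 0.5182 -0.0906] width px 11.4 need [0.0025 0.0009] vsTCP [0.0012 0.0002]
0.0895 244 0.009 [ 0.5189 -0.09  ] width px 11.4 need [0.0018 0.0003] vsTCP [0.0019 0.0008]
0.0878 244.5 0.009 [ 0.5199 -0.0891] width px 11.4 need [ 0.0008 -0.0006] vsTCP [0.0029 0.0017]
0.0878 244.5 0.01 [ 0.5207 -0.0884] width px 11.4 need [ 0.     -0.0013] vsTCP [0.0037 0.0024]
0.0878 244 0.009 [ 0.5213 -0.0877] width px 11.4 need [-0.0006 -0.002 ] vsTCP [0.0043 0.0031]
0.0855 244.5 0.009 [ 0.5232 -0.086 ] width px 11.3 need [-0.0025 -0.0037] vsTCP [0.0062 0.0048]
0.0855 244.5 0.01 [ 0.5239 -0.0853] width px 11.3 need [-0.0032 -0.0044] vsTCP [0.0069 0.0055]
0.0855 244 0.009 [ 0.5246 -0.0847] width px 11.3 need [-0.0039 -0.005 ] vsTCP [0.0076 0.0061]
```

Emit:
{"fn": "arm_command", "kwargs": {
  "motion": [
    [[0,1.1,5],[0,0,0],1],
    [[0,0,6],[0,0,0],1],
    [[0,0,6],[0,0,0],1],
    [[0,0,6],[0,0,0],1],
    [[0,0,4],[0,0,0],1],
    [[0,0,0],[0,0,0],1],
    [[0,0,0],[0,0,0],1]
  ]
}}

```text
time: 7.77
position: [0.5172, -0.0932, 0.1213]
tool_rot: [-3.069, -0.67, 0.001]
ft_force: [0.3, -0.5, -0.8]
grip_width: 0.309
```

```bash
python3 -c "
from h import *
im,d=optics.get_image('scene')
cv2.imwrite('pics/scene6.png',cv2.resize(im[180:300,260:380],(600,600),interpolation=cv2.INTER_CUBIC))
plan((.5175,-.0918,.0925,24.6))
"
```

```text
t 7.82 p [ 0.5175 -0.0933  0.1217] x-deg 24.62 z [-1.e-04  0.e+00 -1.e+00] F [ 0.18  0.08 -1.18] w 0.307 q [ 0.63  0.19 -0.55  1.88  0.11  1.1  -1.1 ]
 wp (0.5175, -0.0918, 0.0925, 24.6) turn first [-0.    0.    0.02] then shift [ 0.6 -1.3 29.2] or shift-before-turn [ 0.6 -1.3 29.2]
```

View pics/scene6.png

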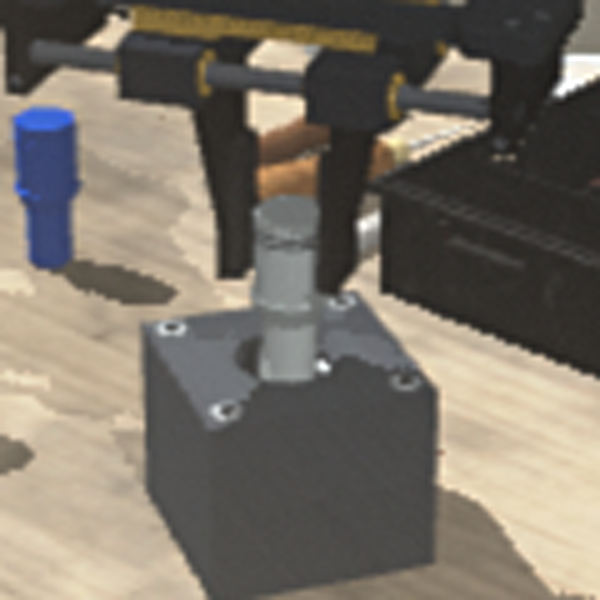

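Emit:
{"fn": "arm_command", "kwargs": {
  "motion": [
    [[0,-0.7,4],[0,0,0],1],
    [[0,0,5],[0,0,0],1],
    [[0,0,5],[0,0,0],1],
    [[0,0,4],[0,0,0],1],
    [[0,0,0],[0,0,0],1],
    [[0,0,0],[0,0,0],1]
  ],
  "force": 8
}}

```text
time: 8.32
position: [0.5169, -0.0926, 0.1033]
tool_rot: [-3.069, -0.67, 0.001]
ft_force: [-0.4, -0.0, -0.3]
grip_width: 0.309
```

```bash
python3 -c "
from h import *
plan((.5175,-.0918,.0925,24.6))"
```

```text
t 8.32 p [ 0.5169 -0.0926  0.1033] x-deg 24.62 z [-8.e-04  2.e-04 -1.e+00] F [-0.37 -0.03 -0.33] w 0.309 q [ 0.62  0.21 -0.54  1.9   0.12  1.07 -1.11]
 wp (0.5175, -0.0918, 0.0925, 24.6) turn first [-0.03  0.04  0.02] then shift [ 0.9 -0.4 10.8] or shift-before-turn [ 0.9 -0.4 10.8]
```

Emit:
{"fn": "arm_command", "kwargs": {
  "motion": [
    [[0,0,2],[0,0,0],1],
    [[0,0,2],[0,0,0],1],
    [[0,0,2],[0,0,0],1],
    [[0,0,0],[0,0,0],1],
    [[0,0,0],[0,0,0],1]
  ]
}}

```text
time: 8.73
position: [0.5171, -0.0926, 0.0976]
tool_rot: [-3.069, -0.67, 0.0]
ft_force: [0.5, 0.1, -1.4]
grip_width: 0.312
```

Emit:
{"fn": "arm_command", "kwargs": {
  "motion": [
    [[0,0,1],[0,0,0],1],
    [[0,0,1],[0,0,0],1],
    [[0,0,0],[0,0,0],1],
    [[0,0,0],[0,0,0],1]
  ]
}}

```text
time: 9.07
position: [0.5171, -0.0926, 0.0957]
tool_rot: [3.069, 0.67, -0.0]
ft_force: [0.5, 0.4, -0.1]
grip_width: 0.306
```

Emit:
{"fn": "arm_command", "kwargs": {
  "motion": [
    [[0,0,1],[0,0,0],1],
    [[0,0,0.5],[0,0,0],1],
    [[0,0,0],[0,0,0],1],
    [[0,0,0],[0,0,0],1]
  ]
}}

```text
time: 9.4
position: [0.5172, -0.0925, 0.0942]
tool_rot: [-3.069, -0.67, -0.0]
ft_force: [0.8, 0.5, -0.8]
grip_width: 0.309
```

```bash
python3 -c "
from h import *
im,d=optics.get_image('scene')
cv2.imwrite('pics/scene7.png',cv2.resize(im[180:300,260:380],(600,600),interpolation=cv2.INTER_CUBIC))
plan()
"
```

```text
t 9.45 p [ 0.5172 -0.0925  0.0943] x-deg 24.63 z [ 1.e-04  1.e-04 -1.e+00] F [-0.25  0.02 -0.66] w 0.312 q [ 0.62  0.22 -0.54  1.91  0.13  1.05 -1.12]
```

View pics/scene7.png

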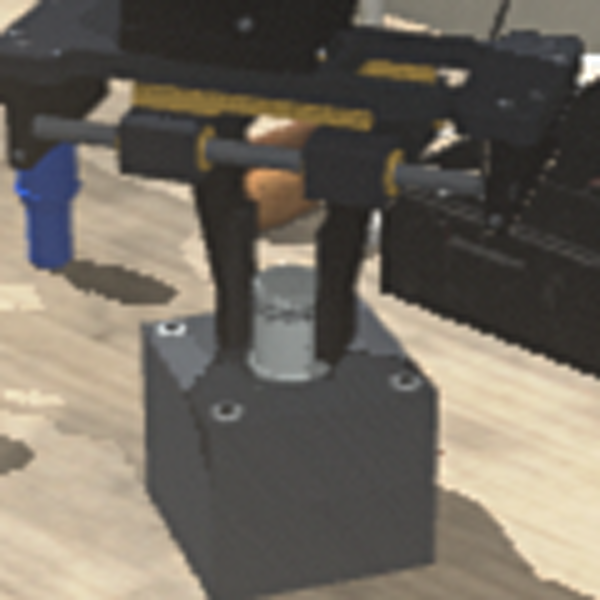

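Emit:
{"fn": "arm_command", "kwargs": {
  "motion": [
    [[0,0,0.6],[0,0,0],1],
    [[0,0,0],[0,0,0],1],
    [[0,0,0],[0,0,0],0.6],
    [[0,0,0],[0,0,0],0.4],
    [[0,0,0],[0,0,0],0.2],
    [[0,0,0],[0,0,0],0],
    [[0,0,0],[0,0,0],0],
    [[0,0,0],[0,0,0],0]
  ]
}}

```text
time: 10.12
position: [0.5171, -0.0927, 0.0936]
tool_rot: [3.069, 0.67, -0.0]
ft_force: [-0.9, 0.9, -0.4]
grip_width: 0.679
```

Emit:
{"fn": "arm_command", "kwargs": {
  "motion": [
    [[0,0,-8],[0,0,0],0],
    [[0,0,-15],[0,0,0],0],
    [[0,0,-20],[0,0,0],0],
    [[0,0,-20],[0,0,0],0],
    [[0,0,-20],[0,0,0],0],
    [[0,0,0],[0,0,0],0],
    [[0,0,0],[0,0,0],0]
  ]
}}

```text
time: 10.7
position: [0.5181, -0.0928, 0.1782]
tool_rot: [3.068, 0.67, 0.004]
ft_force: [-0.9, 0.2, -1.1]
grip_width: 0.995
```

```bash
python3 -c "
from h import *
im,d=optics.get_image('scene'); np.save('s8.npy',d); np.save('s8im.npy',im)
cv2.imwrite('pics/scene8.png',cv2.resize(im[180:300,260:380],(600,600),interpolation=cv2.INTER_CUBIC))
plan()
W=world('scene',d); q=W[225:260,305:330]; m=(np.linalg.norm(q[...,:2]-[.5195,-.09],axis=-1)<.014)&(q[...,2]>.085)
print(np.percentile(q[m][:,2],[50,80,90,95,99]))
"
```

```text
t 10.75 p [ 0.5172 -0.0927  0.1769] x-deg 24.62 z [ 5.e-04 -5.e-04 -1.e+00] F [-0.31 -0.49 -0.3 ] w 0.994 q [ 0.64  0.13 -0.55  1.82  0.07  1.21 -1.07]
[0.09702712 0.0989962  0.09948607 0.09983265 0.10037809]
```

View pics/scene8.png

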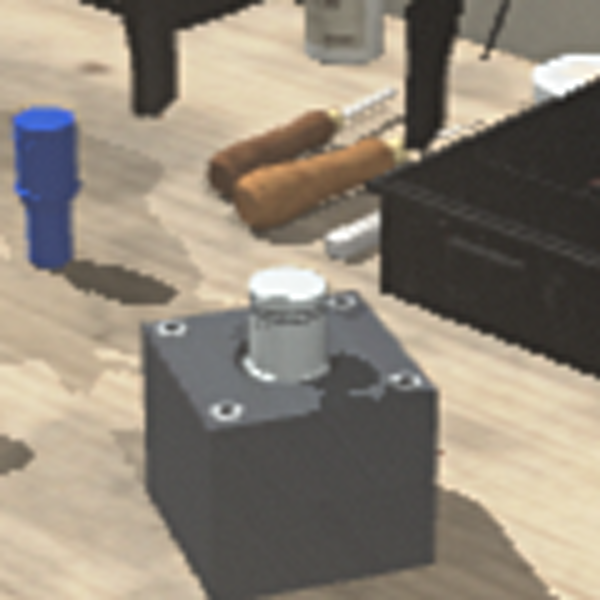

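```bash
python3 -c "
from h import *
im=np.load('s8im.npy'); cv2.imwrite('pics/s8set.png',cv2.resize(im[270:370,370:470],(600,600),interpolation=cv2.INTER_NEAREST))
print(proj('scene',(.5145,-.3247,.094)),proj('scene',(.5145,-.3247,0)))
"
```

```text
(np.float64(429.02035769283145), np.float64(288.3891789683908)) (np.float64(423.25233017759433), np.float64(339.23155760651946))
```

View pics/s8set.png

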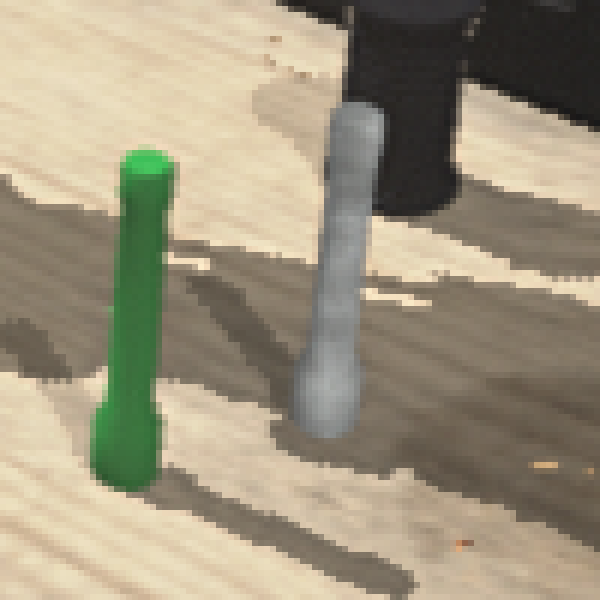

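```bash
python3 -c "
from h import *
from scipy.optimize import fsolve
th=np.linspace(0,2*np.pi,100)
def outline(x,y,z,r): return np.array([proj('scene',[x+r*np.cos(t),y+r*np.sin(t),z]) for t in th])
for r in (.008,.009):
  def f(v):
    o=outline(v[0],v[1],0,r); m=outline(v[0],v[1],.008,.009); return [o[:,1].max()-342.4,(m[:,0].max()+m[:,0].min())/2-424.1]
  v=fsolve(f,[.515,-.325]); print('bottom',v, np.ptp(outline(*v,.008,.009)[:,0]))
for r in (.007,.0075):
  def f(v):
    o=outline(v[0],v[1],.094,r); return [o[:,1].min()-286.7,(o[:,0].max()+o[:,0].min())/2-429.1]
  v=fsolve(f,[.515,-.325]); print('top',v,np.ptp(outline(*v,.094,r)[:,0]))
plan((.512,-.3265,.15,-25),(.512,-.3265,.15,155),(.512,-.3265,.15,-10))
"
```

```text
bottom [ 0.51489263 -0.32513059] 11.644607504666283
bottom [ 0.51574554 -0.32458094] 11.631990351515412
top [ 0.51265169 -0.3259966 ] 9.557728541190102
top [ 0.51222127 -0.32626736] 10.246374231002164
t 10.75 p [ 0.5172 -0.0927  0.1769] x-deg 24.62 z [ 5.e-04 -5.e-04 -1.e+00] F [-0.31 -0.49 -0.3 ] w 0.994 q [ 0.64  0.13 -0.55  1.82  0.07  1.21 -1.07]
 wp (0.512, -0.3265, 0.15, -25) turn first [ 3.000e-02 -3.000e-02  4.962e+01] then shift [ 94.1 214.1  26.9] or shift-before-turn [-102.1  210.4   27. ]
 wp (0.512, -0.3265, 0.15, 155) turn first [  0.   0. 180.] then shift [0. 0. 0.] or shift-before-turn [0. 0. 0.]
 wp (0.512, -0.3265, 0.15, -10) turn first [  0.   0. 165.] then shift [0. 0. 0.] or shift-before-turn [0. 0. 0.]
```

Emit:
{"fn": "arm_command", "kwargs": {
  "motion": [
    [[0,0,0],[0,0,7.1],0],
    [[0,0,0],[0,0,7.1],0],
    [[0,0,0],[0,0,7.1],0],
    [[0,0,0],[0,0,7.1],0],
    [[0,0,0],[0,0,7.1],0],
    [[0,0,0],[0,0,7.1],0],
    [[0,0,0],[0,0,7],0]
  ]
}}

```text
time: 11.33
position: [0.5161, -0.0925, 0.1751]
tool_rot: [-3.065, 0.689, 0.005]
ft_force: [0.6, 0.8, -0.9]
grip_width: 1.001
```

Emit:
{"fn": "arm_command", "kwargs": {
  "motion": [
    [[10,22,0],[0,0,0],0],
    [[13,30,0],[0,0,0],0],
    [[13,30,0],[0,0,0],0],
    [[13,30,0],[0,0,0],0],
    [[13,30,0],[0,0,0],0],
    [[13,30,5],[0,0,0],0],
    [[13,24,5],[0,0,0],0],
    [[7,15,5],[0,0,0],0]
  ]
}}

```text
time: 12.0
position: [0.5124, -0.3276, 0.1597]
tool_rot: [3.065, -0.685, -0.004]
ft_force: [-0.7, 0.2, 0.0]
grip_width: 1.002
```

Emit:
{"fn": "arm_command", "kwargs": {
  "motion": [
    [[0,0,0],[0,0,0],0],
    [[0,0,0],[0,0,0],0],
    [[0,0,0],[0,0,0],0]
  ]
}}

```text
time: 12.25
position: [0.5146, -0.3217, 0.1611]
tool_rot: [-3.066, 0.675, 0.002]
ft_force: [1.0, 0.7, -0.1]
grip_width: 1.001
```

```bash
python3 -c "
from h import *
im,d=optics.get_image('scene')
plan((.5145,-.325,.12,-25),(.5145,-.325,.05,-25))
cv2.imwrite('pics/scene9.png',im[150:390,320:640])
"
```

```text
t 12.3 p [ 0.5149 -0.3215  0.1615] x-deg -24.8 z [-0.      0.0013 -1.    ] F [-0.74 -0.54 -0.03] w 1.002 q [ 0.79  0.3  -0.33  1.65  0.1   1.21 -1.57]
 wp (0.5145, -0.325, 0.12, -25) turn first [-0.07  0.03  0.2 ] then shift [ 1.1  3.4 41.5] or shift-before-turn [ 1.1  3.4 41.5]
 wp (0.5145, -0.325, 0.05, -25) turn first [0. 0. 0.] then shift [ 0.  0. 70.] or shift-before-turn [ 0.  0. 70.]
```

View pics/scene9.png

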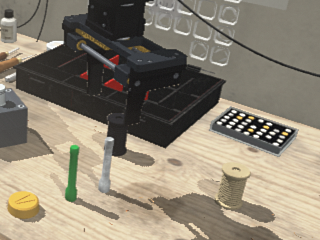

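Emit:
{"fn": "arm_command", "kwargs": {
  "motion": [
    [[1,3.4,10],[0,0,0],0],
    [[0,0,14],[0,0,0],0],
    [[0,0,14],[0,0,0],0],
    [[0,0,3.5],[0,0,0],0],
    [[0,0,0],[0,0,0],0],
    [[0,0,0],[0,0,0],0],
    [[0,0,0],[0,0,0],0]
  ]
}}

```text
time: 12.88
position: [0.5143, -0.3274, 0.1211]
tool_rot: [3.067, -0.678, 0.002]
ft_force: [0.4, 0.2, -0.2]
grip_width: 0.999
```

```bash
python3 -c "
from h import *
im,d=optics.get_image('scene')
plan((.5145,-.325,.05,-25))
cv2.imwrite('pics/scene10.png',cv2.resize(im[230:360,360:490],(600,600),interpolation=cv2.INTER_CUBIC))
"
```

```text
t 12.93 p [ 0.5143 -0.3276  0.1212] x-deg -24.96 z [ 0.0015 -0.0011 -1.    ] F [-0.92  0.25 -0.35] w 1.001 q [ 0.79  0.33 -0.33  1.69  0.12  1.14 -1.57]
 wp (0.5145, -0.325, 0.05, -25) turn first [ 0.02 -0.1   0.04] then shift [-1.  -2.5 71.2] or shift-before-turn [-1.1 -2.5 71.2]
```

View pics/scene10.png

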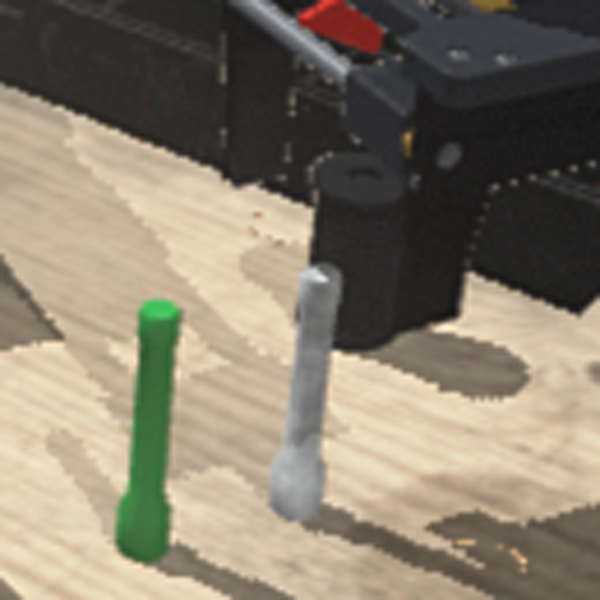

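```bash
python3 -c "
from h import *
for q in ((.4935,-.37,.107),(.5355,-.28,.107),(.5145,-.325,.107)):
  u,v=proj('scene',q); print((u-360)*600/130,(v-230)*600/130)"
```

```text
413.1073177850716 313.8594806245783
242.39655162895747 164.53090457868527
323.2776349233154 235.28131633860127
```

Emit:
{"fn": "arm_command", "kwargs": {
  "motion": [
    [[0,-1.5,10],[0,0,0],0],
    [[0,0,14],[0,0,0],0],
    [[0,0,14],[0,0,0],0],
    [[0,0,14],[0,0,0],0],
    [[0,0,12],[0,0,0],0],
    [[0,0,7],[0,0,0],0],
    [[0,0,0],[0,0,0],0],
    [[0,0,0],[0,0,0],0]
  ]
}}

```text
time: 13.6
position: [0.5143, -0.3261, 0.0489]
tool_rot: [-3.067, 0.679, 0.001]
ft_force: [0.3, -0.4, 0.6]
grip_width: 1.0
```

```bash
python3 -c "
from h import *
im,d=optics.get_image('scene')
plan((.5145,-.325,.05,-25))
cv2.imwrite('pics/scene11.png',cv2.resize(im[230:360,360:490],(600,600),interpolation=cv2.INTER_CUBIC))
"
```

```text
t 13.65 p [ 0.5147 -0.3264  0.0497] x-deg -24.97 z [ 8.e-04 -5.e-04 -1.e+00] F [0.83 0.18 0.37] w 1.001 q [ 0.78  0.41 -0.32  1.74  0.15  1.01 -1.59]
 wp (0.5145, -0.325, 0.05, -25) turn first [ 0.01 -0.05  0.03] then shift [-0.8 -1.1 -0.3] or shift-before-turn [-0.8 -1.1 -0.3]
```

View pics/scene11.png

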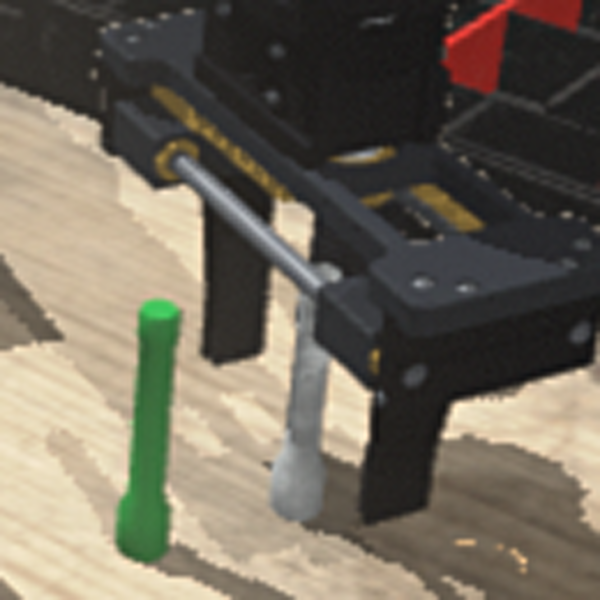

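Emit:
{"fn": "arm_command", "kwargs": {
  "motion": [
    [[0,-0.6,0],[0,0,0],0.4],
    [[0,0,0],[0,0,0],0.6],
    [[0,0,0],[0,0,0],0.7],
    [[0,0,0],[0,0,0],0.75],
    [[0,0,0],[0,0,0],0.8],
    [[0,0,0],[0,0,0],0.85],
    [[0,0,0],[0,0,0],0.95],
    [[0,0,0],[0,0,0],1]
  ],
  "force": 30
}}

```text
time: 14.32
position: [0.5145, -0.3256, 0.0492]
tool_rot: [3.067, -0.679, 0.0]
ft_force: [-0.0, 0.6, 0.0]
grip_width: 0.48
```

Emit:
{"fn": "arm_command", "kwargs": {
  "motion": [
    [[0,0,0],[0,0,0],1],
    [[0,0,0],[0,0,0],1],
    [[0,0,0],[0,0,0],1],
    [[0,0,0],[0,0,0],1]
  ],
  "force": 60
}}

```text
time: 14.65
position: [0.5146, -0.3256, 0.0491]
tool_rot: [3.067, -0.679, 0.0]
ft_force: [-0.5, 1.0, -0.1]
grip_width: 0.201
```

Emit:
{"fn": "arm_command", "kwargs": {
  "motion": [
    [[0,0,0],[0,0,0],1],
    [[0,0,0],[0,0,0],1],
    [[0,0,0],[0,0,0],1],
    [[0,0,0],[0,0,0],1]
  ]
}}

```text
time: 14.98
position: [0.5146, -0.3255, 0.0491]
tool_rot: [3.067, -0.679, 0.0]
ft_force: [0.3, 0.4, 0.3]
grip_width: 0.192
```

```bash
python3 -c "
from h import *
im,d=optics.get_image('scene')
plan((.5145,-.325,.05,-25))
cv2.imwrite('pics/scene12.png',cv2.resize(im[230:360,360:490],(600,600),interpolation=cv2.INTER_CUBIC))
"
```

```text
t 15.03 p [ 0.5146 -0.3255  0.0492] x-deg -24.97 z [ 1.e-04 -0.e+00 -1.e+00] F [ 0.05  0.74 -0.5 ] w 0.197 q [ 0.78  0.41 -0.32  1.75  0.15  1.01 -1.6 ]
 wp (0.5145, -0.325, 0.05, -25) turn first [-0.   -0.    0.03] then shift [-0.3 -0.5 -0.8] or shift-before-turn [-0.3 -0.5 -0.8]
```

View pics/scene12.png

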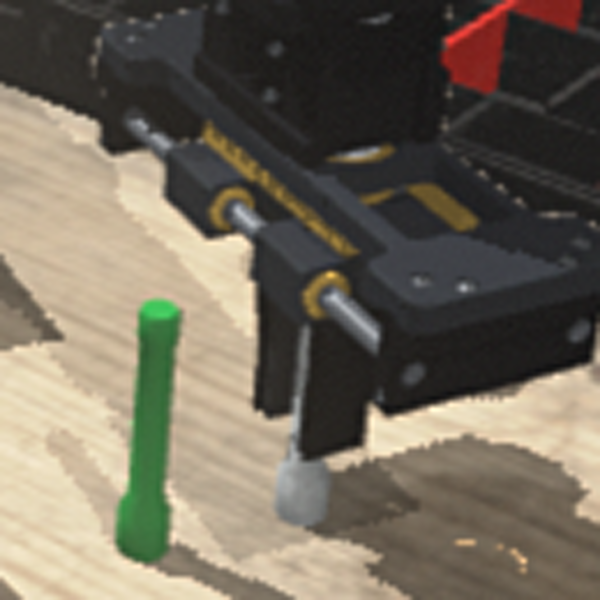

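Emit:
{"fn": "arm_command", "kwargs": {
  "motion": [
    [[0,0,-5],[0,0,0],1],
    [[0,0,-12],[0,0,0],1],
    [[0,0,-20],[0,0,0],1],
    [[0,0,-20],[0,0,0],1],
    [[0,0,-20],[0,0,0],1],
    [[0,0,-13],[0,0,0],1],
    [[0,0,0],[0,0,0],1],
    [[0,0,0],[0,0,0],1]
  ]
}}

```text
time: 15.7
position: [0.5149, -0.3259, 0.1401]
tool_rot: [3.066, -0.679, 0.003]
ft_force: [-0.8, -0.2, -2.4]
grip_width: 0.195
```

```bash
python3 -c "
from h import *
im,d=optics.get_image('scene')
plan((.5205,-.091,.18,-25))
cv2.imwrite('pics/scene13.png',cv2.resize(im[200:330,360:490],(600,600),interpolation=cv2.INTER_CUBIC))
im,d=optics.get_image('top')
cv2.imwrite('pics/top13.png',cv2.resize(im[200:290,370:460],(500,500),interpolation=cv2.INTER_CUBIC))
"
```

```text
t 15.75 p [ 0.5141 -0.3255  0.1387] x-deg -24.98 z [-7.e-04  2.e-04 -1.e+00] F [-0.5  -0.08 -1.13] w 0.194 q [ 0.8   0.32 -0.33  1.67  0.11  1.17 -1.57]
 wp (0.5205, -0.091, 0.18, -25) turn first [0.01 0.04 0.02] then shift [ -93.3 -215.2  -41.3] or shift-before-turn [ -93.2 -215.2  -41.3]
```

View pics/scene13.png

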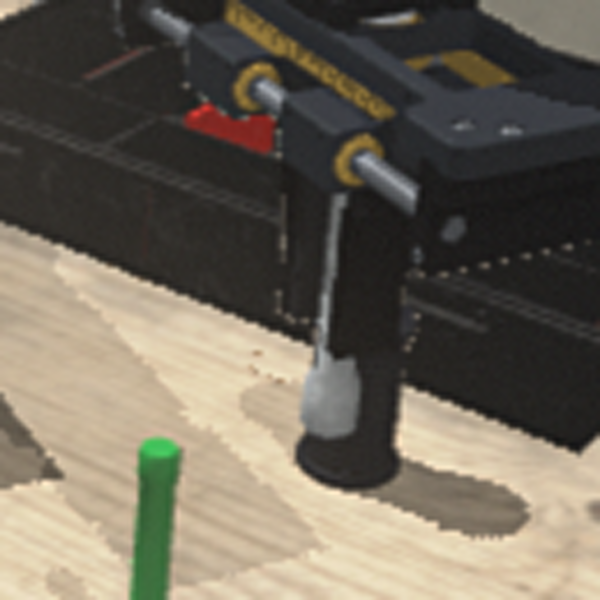

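View pics/top13.png

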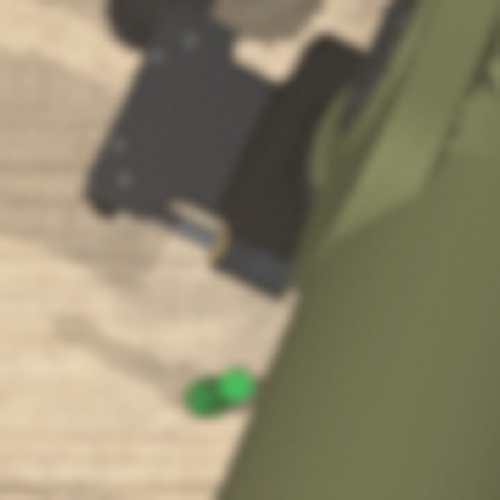

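Emit:
{"fn": "arm_command", "kwargs": {
  "motion": [
    [[-4,-10,-12],[0,0,0],1],
    [[-12,-28,-13],[0,0,0],1],
    [[-13,-30,-13],[0,0,0],1],
    [[-13,-30,0],[0,0,0],1],
    [[-13,-30,0],[0,0,0],1],
    [[-13,-30,0],[0,0,0],1],
    [[-12,-28,0],[0,0,0],1],
    [[-9,-20,0],[0,0,0],1]
  ]
}}

```text
time: 16.47
position: [0.5203, -0.0966, 0.1771]
tool_rot: [-3.068, 0.673, 0.002]
ft_force: [-0.2, 0.0, -1.0]
grip_width: 0.195
```

Emit:
{"fn": "arm_command", "kwargs": {
  "motion": [
    [[-4,-9,0],[0,0,0],1],
    [[0,0,0],[0,0,0],1],
    [[0,0,0],[0,0,0],1],
    [[0,0,0],[0,0,0],1],
    [[0,0,0],[0,0,0],1]
  ]
}}

```text
time: 16.88
position: [0.5208, -0.0937, 0.1769]
tool_rot: [3.065, -0.684, -0.001]
ft_force: [-0.1, -0.1, -1.4]
grip_width: 0.195
```

```bash
python3 -c "
from h import *
im,d=optics.get_image('scene'); np.save('s14im.npy',im)
plan((.5205,-.091,.18,-25))
cv2.imwrite('pics/scene14.png',cv2.resize(im[150:290,250:390],(600,600),interpolation=cv2.INTER_CUBIC))
"
```

```text
t 16.93 p [ 0.5208 -0.0934  0.1769] x-deg -25.15 z [-5.e-04 -3.e-04 -1.e+00] F [-0.09  0.11 -1.33] w 0.195 q [ 0.58  0.13 -0.49  1.81  0.07  1.21 -1.94]
 wp (0.5205, -0.091, 0.18, -25) turn first [ 0.03  0.02 -0.15] then shift [-1.3 -2.1 -3.1] or shift-before-turn [-1.3 -2.  -3.1]
```

View pics/scene14.png

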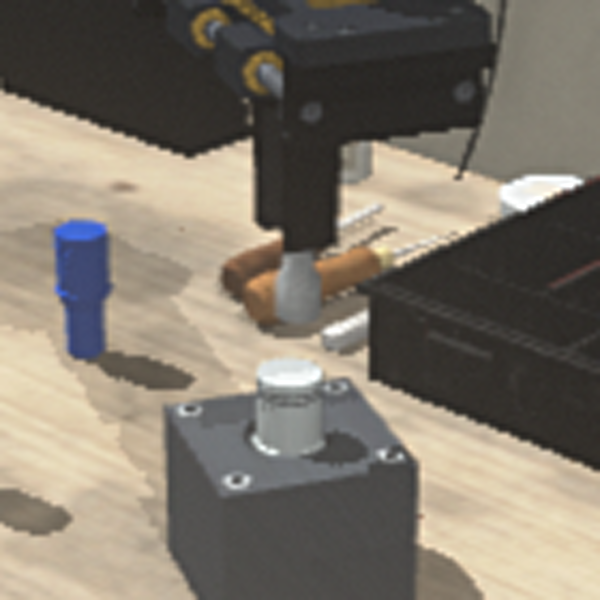

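```bash
python3 -c "
from h import *
from scipy.optimize import fsolve
th=np.linspace(0,2*np.pi,100)
def outline(x,y,z,r): return np.array([proj('scene',[x+r*np.cos(t),y+r*np.sin(t),z]) for t in th])
for zb in(.127,.128,.129):
  def f(v):
    o=outline(v[0],v[1],zb,.009); m=outline(v[0],v[1],zb+.008,.009); return [o[:,1].max()-224.8,(m[:,0].max()+m[:,0].min())/2-319.2]
  v=fsolve(f,[.52,-.09]); print('setter',v,np.ptp(outline(*v,zb+.008,.009)[:,0]))
print('ins',ray('scene',317.5,236.6,.1005),ray('scene',317.5,236.6,.0995))
im=np.load('s14im.npy'); g=im.min(-1).astype(int)
for r in range(231,243): print(r,[int(x) for x in g[r,306:330]])
for r in range(216,228): print(r,[int(x) for x in g[r,308:332]])
"
```

```text
setter [ 0.52184019 -0.09464468] 10.448630988050581
setter [ 0.52027193 -0.09610371] 10.476102016107063
setter [ 0.51870368 -0.09756275] 10.503717875900975
ins [[ 0.51902776 -0.09315048  0.1005    ]] [[ 0.520503   -0.09176791  0.0995    ]]
231 [172, 168, 164, 164, 166, 168, 168, 173, 176, 177, 178, 181, 180, 176, 169, 161, 153, 148, 148, 137, 104, 115, 131, 107]
232 [178, 179, 175, 170, 168, 165, 162, 163, 167, 170, 177, 180, 182, 181, 178, 174, 171, 167, 160, 153, 146, 148, 142, 97]
233 [171, 172, 171, 173, 170, 172, 168, 174, 190, 187, 197, 198, 198, 187, 179, 183, 184, 177, 174, 170, 163, 156, 152, 150]
234 [168, 165, 167, 168, 180, 205, 209, 216, 221, 219, 220, 220, 219, 217, 217, 220, 202, 170, 176, 173, 170, 166, 164, 160]
235 [178, 170, 163, 168, 201, 223, 221, 220, 221, 219, 219, 220, 217, 217, 217, 220, 216, 214, 197, 178, 173, 172, 171, 169]
236 [174, 175, 170, 179, 223, 224, 222, 219, 219, 221, 219, 221, 219, 218, 225, 235, 228, 241, 236, 168, 172, 177, 175, 174]
237 [163, 165, 168, 180, 222, 227, 227, 224, 229, 243, 244, 243, 242, 242, 242, 243, 244, 249, 238, 150, 163, 1
[... 1274 characters left out ...]
 88, 90, 92, 96, 96, 95]
222 [65, 66, 65, 66, 66, 73, 103, 122, 123, 122, 124, 123, 118, 116, 109, 104, 100, 93, 96, 96, 95, 94, 93, 91]
223 [72, 64, 65, 66, 62, 70, 99, 118, 118, 119, 120, 120, 117, 114, 109, 104, 97, 95, 94, 97, 95, 93, 92, 102]
224 [100, 79, 62, 57, 57, 57, 66, 90, 112, 116, 119, 121, 117, 113, 106, 102, 98, 96, 91, 92, 101, 102, 131, 188]
225 [126, 114, 63, 53, 55, 56, 61, 69, 81, 95, 104, 108, 106, 102, 101, 102, 102, 99, 106, 130, 184, 197, 239, 237]
226 [154, 140, 87, 64, 65, 71, 86, 88, 88, 90, 91, 91, 92, 93, 94, 96, 97, 129, 193, 228, 247, 240, 236, 220]
227 [157, 156, 141, 95, 89, 88, 83, 85, 88, 89, 91, 92, 93, 89, 91, 100, 116, 185, 249, 251, 244, 235, 183, 145]
```

Emit:
{"fn": "arm_command", "kwargs": {
  "motion": [
    [[-2.6,-2.1,5],[0,0,0],1],
    [[0,0,7],[0,0,0],1],
    [[0,0,6],[0,0,0],1],
    [[0,0,4],[0,0,0],1],
    [[0,0,0],[0,0,0],1],
    [[0,0,0],[0,0,0],1]
  ]
}}

```text
time: 17.43
position: [0.5193, -0.0884, 0.1546]
tool_rot: [-3.067, 0.679, 0.002]
ft_force: [-0.8, -0.7, -0.8]
grip_width: 0.192
```

```bash
python3 -c "
from h import *
im,d=optics.get_image('scene')
plan()
cv2.imwrite('pics/scene15.png',cv2.resize(im[150:290,250:390],(600,600),interpolation=cv2.INTER_CUBIC))
"
```

```text
t 17.48 p [ 0.5196 -0.0884  0.155 ] x-deg -24.97 z [-2.e-04  1.e-04 -1.e+00] F [ 0.58  0.17 -1.81] w 0.194 q [ 0.57  0.15 -0.49  1.85  0.08  1.17 -1.95]
```

View pics/scene15.png

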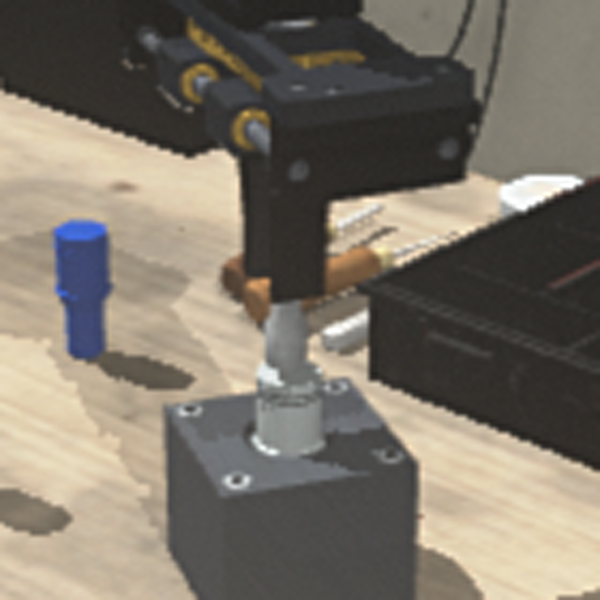

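Emit:
{"fn": "arm_command", "kwargs": {
  "motion": [
    [[1.4,-0.2,2],[0,0,0],1],
    [[0,0,1.5],[0,0,0],1],
    [[0,0,0.5],[0,0,0],1],
    [[0,0,0],[0,0,0],1],
    [[0,0,0],[0,0,0],1]
  ]
}}

```text
time: 17.9
position: [0.5209, -0.0889, 0.1511]
tool_rot: [3.067, -0.679, -0.0]
ft_force: [0.7, 0.6, -1.0]
grip_width: 0.194
```

Emit:
{"fn": "arm_command", "kwargs": {
  "motion": [
    [[0,0,0.5],[0,0,0],1],
    [[0,0,0.5],[0,0,0],1],
    [[0,0,0.5],[0,0,0],1],
    [[0,0,0],[0,0,0],1],
    [[0,0,0],[0,0,0],1]
  ]
}}

```text
time: 18.32
position: [0.5209, -0.0888, 0.1496]
tool_rot: [3.067, -0.679, -0.0]
ft_force: [-0.1, -1.0, -1.8]
grip_width: 0.198
```

Emit:
{"fn": "arm_command", "kwargs": {
  "motion": [
    [[0,0,0.5],[0,0,0],1],
    [[0,0,0.5],[0,0,0],1],
    [[0,0,0],[0,0,0],1],
    [[0,0,0],[0,0,0],1]
  ]
}}

```text
time: 18.65
position: [0.5211, -0.0888, 0.149]
tool_rot: [3.067, -0.679, 0.001]
ft_force: [-1.5, 0.4, 1.1]
grip_width: 0.2
```

Emit:
{"fn": "arm_command", "kwargs": {
  "motion": [
    [[0,0,0.5],[0,0,0],1],
    [[0,0,0.5],[0,0,0],1],
    [[0,0,0],[0,0,0],1],
    [[0,0,0],[0,0,0],1]
  ]
}}

```text
time: 18.98
position: [0.5212, -0.0888, 0.1479]
tool_rot: [-3.067, 0.679, -0.001]
ft_force: [-0.9, 0.6, 3.7]
grip_width: 0.198
```

```bash
python3 -c "
from h import *
im,d=optics.get_image('scene')
plan()
cv2.imwrite('pics/scene16.png',cv2.resize(im[150:290,250:390],(600,600),interpolation=cv2.INTER_CUBIC))
"
```

```text
t 19.03 p [ 0.5212 -0.0888  0.1479] x-deg -24.97 z [ 6.e-04 -2.e-04 -1.e+00] F [-0.52  0.92  3.37] w 0.195 q [ 0.57  0.16 -0.49  1.85  0.08  1.15 -1.95]
```

View pics/scene16.png

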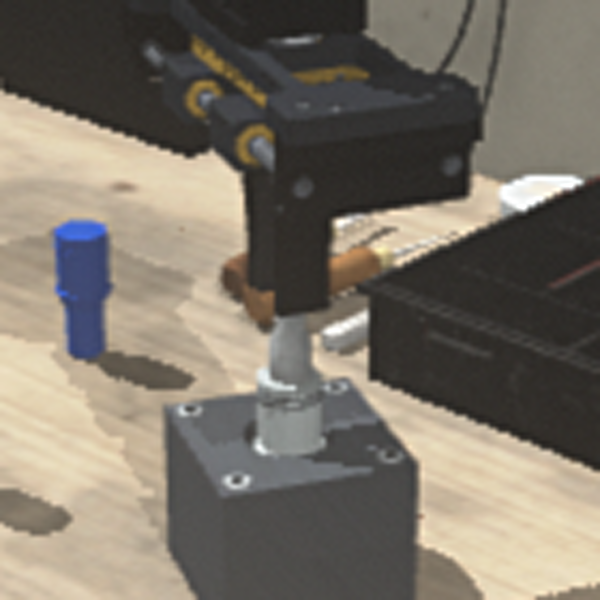

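Emit:
{"fn": "arm_command", "kwargs": {
  "motion": [
    [[0,0,0.5],[0,0,0],1],
    [[0,0,0.5],[0,0,0],1],
    [[0,0,0],[0,0,0],1],
    [[0,0,0],[0,0,0],1]
  ]
}}

```text
time: 19.37
position: [0.5212, -0.0889, 0.1468]
tool_rot: [3.067, -0.679, 0.001]
ft_force: [-0.1, 0.7, 3.7]
grip_width: 0.198
```

Emit:
{"fn": "arm_command", "kwargs": {
  "motion": [
    [[0,0,0.5],[0,0,0],1],
    [[0,0,0.5],[0,0,0],1],
    [[0,0,0],[0,0,0],1],
    [[0,0,0],[0,0,0],1]
  ]
}}

```text
time: 19.7
position: [0.5212, -0.0889, 0.1458]
tool_rot: [3.067, -0.679, 0.001]
ft_force: [0.1, 1.1, 4.8]
grip_width: 0.193
```

Emit:
{"fn": "arm_command", "kwargs": {
  "motion": [
    [[0,0,0.5],[0,0,0],1],
    [[0,0,0.5],[0,0,0],1],
    [[0,0,0],[0,0,0],1],
    [[0,0,0],[0,0,0],1]
  ]
}}

```text
time: 20.03
position: [0.52, -0.089, 0.1436]
tool_rot: [3.067, -0.679, -0.003]
ft_force: [0.6, 0.0, -2.0]
grip_width: 0.195
```

Emit:
{"fn": "arm_command", "kwargs": {
  "motion": [
    [[0,0,0.5],[0,0,0],1],
    [[0,0,0.5],[0,0,0],1],
    [[0,0,0],[0,0,0],1]
  ]
}}

```text
time: 20.28
position: [0.5204, -0.0889, 0.143]
tool_rot: [3.067, -0.679, -0.002]
ft_force: [0.2, -0.1, -1.7]
grip_width: 0.199
```

Emit:
{"fn": "arm_command", "kwargs": {
  "motion": [
    [[0,0,0.5],[0,0,0],1],
    [[0,0,0.5],[0,0,0],1],
    [[0,0,0],[0,0,0],1]
  ]
}}

```text
time: 20.53
position: [0.5208, -0.0888, 0.1425]
tool_rot: [3.067, -0.679, -0.0]
ft_force: [-0.2, 0.0, -0.6]
grip_width: 0.195
```

Emit:
{"fn": "arm_command", "kwargs": {
  "motion": [
    [[0,0,0.4],[0,0,0],1],
    [[0,0,0.4],[0,0,0],1],
    [[0,0,0],[0,0,0],1]
  ]
}}

```text
time: 20.78
position: [0.521, -0.0887, 0.142]
tool_rot: [-3.067, 0.679, -0.0]
ft_force: [1.1, 0.1, -0.1]
grip_width: 0.197
```

Emit:
{"fn": "arm_command", "kwargs": {
  "motion": [
    [[0,0,0.4],[0,0,0],1],
    [[0,0,0.4],[0,0,0],1],
    [[0,0,0],[0,0,0],1]
  ]
}}

```text
time: 21.03
position: [0.521, -0.0888, 0.1411]
tool_rot: [3.067, -0.679, 0.0]
ft_force: [0.2, 0.5, 0.4]
grip_width: 0.194
```

Emit:
{"fn": "arm_command", "kwargs": {
  "motion": [
    [[0,0,0.4],[0,0,0],1],
    [[0,0,0.4],[0,0,0],1],
    [[0,0,0],[0,0,0],1]
  ]
}}

```text
time: 21.28
position: [0.5209, -0.0889, 0.1402]
tool_rot: [3.067, -0.679, 0.0]
ft_force: [0.5, 0.4, -0.4]
grip_width: 0.195
```

Emit:
{"fn": "arm_command", "kwargs": {
  "motion": [
    [[0,0,0.5],[0,0,0],1],
    [[0,0,0.5],[0,0,0],1],
    [[0,0,0],[0,0,0],1]
  ]
}}

```text
time: 21.53
position: [0.5209, -0.0888, 0.1391]
tool_rot: [3.067, -0.679, -0.0]
ft_force: [0.7, 0.7, 1.1]
grip_width: 0.197
```

Emit:
{"fn": "arm_command", "kwargs": {
  "motion": [
    [[0,0,0.4],[0,0,0],1],
    [[0,0,0.4],[0,0,0],1],
    [[0,0,0],[0,0,0],1]
  ]
}}

```text
time: 21.78
position: [0.5209, -0.0889, 0.1383]
tool_rot: [3.067, -0.679, -0.0]
ft_force: [0.5, 1.1, 0.5]
grip_width: 0.192
```

Emit:
{"fn": "arm_command", "kwargs": {
  "motion": [
    [[0,0,0.5],[0,0,0],1],
    [[0,0,0.5],[0,0,0],1],
    [[0,0,0],[0,0,0],1]
  ]
}}

```text
time: 22.03
position: [0.5209, -0.0889, 0.1373]
tool_rot: [3.067, -0.679, -0.0]
ft_force: [0.6, -0.7, 0.6]
grip_width: 0.193
```

Emit:
{"fn": "arm_command", "kwargs": {
  "motion": [
    [[0,0,0.5],[0,0,0],1],
    [[0,0,0.5],[0,0,0],1],
    [[0,0,0],[0,0,0],1]
  ]
}}

```text
time: 22.28
position: [0.5209, -0.0889, 0.1363]
tool_rot: [3.067, -0.679, -0.0]
ft_force: [0.1, -0.3, -0.4]
grip_width: 0.196
```

Emit:
{"fn": "arm_command", "kwargs": {
  "motion": [
    [[0,0,0.5],[0,0,0],1],
    [[0,0,0.5],[0,0,0],1],
    [[0,0,0],[0,0,0],1]
  ]
}}

```text
time: 22.53
position: [0.5208, -0.0889, 0.1353]
tool_rot: [3.067, -0.679, -0.0]
ft_force: [0.6, -0.3, -1.1]
grip_width: 0.198
```

Emit:
{"fn": "arm_command", "kwargs": {
  "motion": [
    [[0,0,0.5],[0,0,0],1],
    [[0,0,0.5],[0,0,0],1],
    [[0,0,0],[0,0,0],1]
  ]
}}

```text
time: 22.78
position: [0.5209, -0.0889, 0.1343]
tool_rot: [3.067, -0.679, -0.0]
ft_force: [0.2, 0.3, -0.6]
grip_width: 0.196
```

Emit:
{"fn": "arm_command", "kwargs": {
  "motion": [
    [[0,0,0.5],[0,0,0],1],
    [[0,0,0.5],[0,0,0],1],
    [[0,0,0],[0,0,0],1]
  ]
}}

```text
time: 23.03
position: [0.5209, -0.0888, 0.1333]
tool_rot: [3.067, -0.679, -0.0]
ft_force: [-0.1, 0.2, -0.7]
grip_width: 0.192
```

Emit:
{"fn": "arm_command", "kwargs": {
  "motion": [
    [[0,0,0.5],[0,0,0],1],
    [[0,0,0.5],[0,0,0],1],
    [[0,0,0],[0,0,0],1]
  ]
}}

```text
time: 23.28
position: [0.5208, -0.0889, 0.1323]
tool_rot: [3.067, -0.679, -0.0]
ft_force: [0.2, 0.0, -0.1]
grip_width: 0.197
```

Emit:
{"fn": "arm_command", "kwargs": {
  "motion": [
    [[0,0,0.5],[0,0,0],1],
    [[0,0,0.5],[0,0,0],1],
    [[0,0,0],[0,0,0],1]
  ]
}}

```text
time: 23.53
position: [0.521, -0.0889, 0.1318]
tool_rot: [3.067, -0.679, 0.001]
ft_force: [0.0, -0.1, 4.0]
grip_width: 0.194
```

Emit:
{"fn": "arm_command", "kwargs": {
  "motion": [
    [[0,0,0.4],[0,0,0],1],
    [[0,0,0],[0,0,0],1],
    [[0,0,0],[0,0,0],1]
  ]
}}

```text
time: 23.78
position: [0.5212, -0.0889, 0.1316]
tool_rot: [3.067, -0.679, 0.001]
ft_force: [-0.7, -0.1, 5.4]
grip_width: 0.194
```

Emit:
{"fn": "arm_command", "kwargs": {
  "motion": [
    [[0,0,0.5],[0,0,0],1],
    [[0,0,0],[0,0,0],1],
    [[0,0,0],[0,0,0],1]
  ]
}}

```text
time: 24.03
position: [0.5213, -0.089, 0.1314]
tool_rot: [3.067, -0.679, 0.002]
ft_force: [-0.3, 0.1, 5.9]
grip_width: 0.191
```

Emit:
{"fn": "arm_command", "kwargs": {
  "motion": [
    [[0,0,0.5],[0,0,0],1],
    [[0,0,0],[0,0,0],1],
    [[0,0,0],[0,0,0],1]
  ]
}}

```text
time: 24.28
position: [0.5215, -0.0889, 0.1313]
tool_rot: [3.067, -0.679, 0.002]
ft_force: [-2.0, 0.7, 9.3]
grip_width: 0.191
```

```bash
python3 -c "
from h import *
im,d=optics.get_image('scene')
plan()
cv2.imwrite('pics/scene17.png',cv2.resize(im[150:290,250:390],(600,600),interpolation=cv2.INTER_CUBIC))
plan()"
```

```text
t 24.33 p [ 0.5215 -0.0889  0.1313] x-deg -24.98 z [ 1.4e-03 -7.0e-04 -1.0e+00] F [-1.74  0.43  8.33] w 0.192 q [ 0.57  0.18 -0.49  1.87  0.09  1.12 -1.96]
t 24.33 p [ 0.5215 -0.0889  0.1313] x-deg -24.98 z [ 1.4e-03 -7.0e-04 -1.0e+00] F [-1.74  0.43  8.33] w 0.192 q [ 0.57  0.18 -0.49  1.87  0.09  1.12 -1.96]
```

View pics/scene17.png

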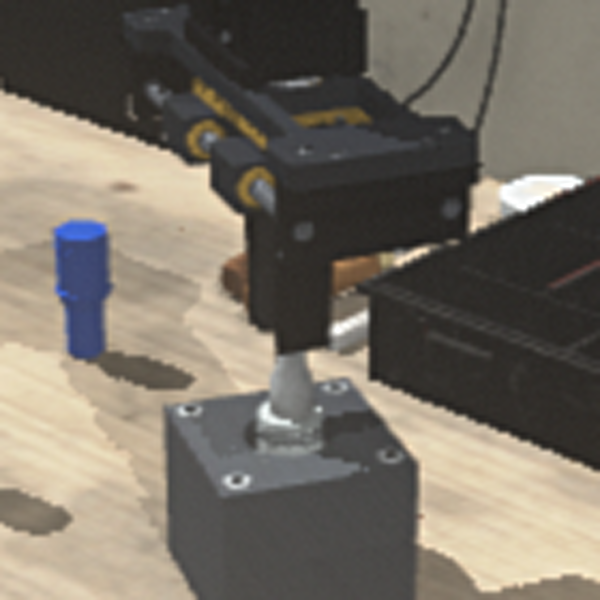

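Emit:
{"fn": "arm_command", "kwargs": {
  "motion": [
    [[0,0,0.4],[0,0,0],1],
    [[0,0,0.4],[0,0,0],1],
    [[0,0,0],[0,0,0],1],
    [[0,0,0],[0,0,0],1]
  ]
}}

```text
time: 24.67
position: [0.5218, -0.089, 0.1311]
tool_rot: [3.067, -0.679, 0.004]
ft_force: [-1.5, 0.7, 12.0]
grip_width: 0.194
```

Emit:
{"fn": "arm_command", "kwargs": {
  "motion": [
    [[0,0,0.4],[0,0,0],1],
    [[0,0,0.4],[0,0,0],1],
    [[0,0,0],[0,0,0],1],
    [[0,0,0],[0,0,0],1]
  ]
}}

```text
time: 25.0
position: [0.5222, -0.0891, 0.1309]
tool_rot: [3.067, -0.679, 0.005]
ft_force: [-3.1, 0.5, 13.7]
grip_width: 0.197
```

Emit:
{"fn": "arm_command", "kwargs": {
  "motion": [
    [[0,0,0.35],[0,0,0],1],
    [[0,0,0.35],[0,0,0],1],
    [[0,0,0],[0,0,0],1],
    [[0,0,0],[0,0,0],1],
    [[0,0,0],[0,0,0],1],
    [[0,0,0],[0,0,0],1]
  ]
}}

```text
time: 25.5
position: [0.5224, -0.0891, 0.1307]
tool_rot: [3.067, -0.679, 0.006]
ft_force: [-3.4, 0.2, 16.6]
grip_width: 0.194
```

```bash
python3 -c "
from h import *
plan()"
```

```text
t 25.5 p [ 0.5224 -0.0891  0.1307] x-deg -24.98 z [ 0.0034 -0.0015 -1.    ] F [-3.38  0.17 16.57] w 0.194 q [ 0.57  0.18 -0.49  1.87  0.09  1.12 -1.96]
```

Emit:
{"fn": "arm_command", "kwargs": {
  "motion": [
    [[0,0,0],[0,0,0],1],
    [[0,0,0],[0,0,0],1],
    [[0,0,-1.5],[0,0,0],1],
    [[0,0,-3],[0,0,0],1],
    [[0,0,-8],[0,0,0],1],
    [[0,0,-12],[0,0,0],1],
    [[0,0,-15],[0,0,0],1],
    [[0,0,-10],[0,0,0],1]
  ]
}}

```text
time: 26.17
position: [0.5212, -0.089, 0.1787]
tool_rot: [3.067, -0.679, 0.001]
ft_force: [1.1, 0.3, -1.4]
grip_width: 0.194
```

```bash
python3 -c "
from h import *
im,d=optics.get_image('scene')
plan((.5145,-.3255,.12,-25))
cv2.imwrite('pics/scene18.png',cv2.resize(im[150:290,250:390],(600,600),interpolation=cv2.INTER_CUBIC))
"
```

```text
t 26.22 p [ 0.5225 -0.0891  0.1806] x-deg -24.98 z [ 0.0042 -0.0012 -1.    ] F [ 0.27 -0.8   0.58] w 0.197 q [ 0.58  0.13 -0.49  1.81  0.07  1.21 -1.94]
 wp (0.5145, -0.3255, 0.12, -25) turn first [-0.04 -0.25  0.02] then shift [ 92.7 217.6  60.6] or shift-before-turn [ 92.4 217.7  60.9]
```

View pics/scene18.png

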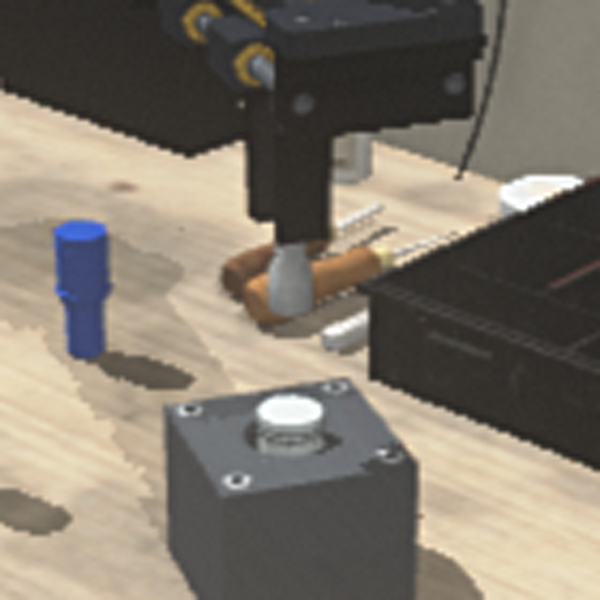

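Emit:
{"fn": "arm_command", "kwargs": {
  "motion": [
    [[5,12,0],[0,0,0],1],
    [[13,30,0],[0,0,0],1],
    [[13,31,0],[0,0,0],1],
    [[13,31,8],[0,0,0],1],
    [[13,31,10],[0,0,0],1],
    [[13,31,12],[0,0,0],1],
    [[12,28,14],[0,0,0],1],
    [[10,23,12],[0,0,0],1]
  ]
}}

```text
time: 26.88
position: [0.5104, -0.3285, 0.1192]
tool_rot: [3.065, -0.684, -0.004]
ft_force: [0.1, 0.1, -1.9]
grip_width: 0.19
```

Emit:
{"fn": "arm_command", "kwargs": {
  "motion": [
    [[0,0,0],[0,0,0],1],
    [[0,0,0],[0,0,0],1],
    [[0,0,0],[0,0,0],1],
    [[0,0,0],[0,0,0],1],
    [[0,0,0],[0,0,0],1]
  ]
}}

```text
time: 27.3
position: [0.5134, -0.3231, 0.1218]
tool_rot: [3.068, -0.676, 0.001]
ft_force: [0.3, 0.0, -1.3]
grip_width: 0.193
```

```bash
python3 -c "
from h import *
plan((.5145,-.3255,.07,-25))
im,d=optics.get_image('scene')
cv2.imwrite('pics/scene19.png',cv2.resize(im[200:360,350:510],(600,600),interpolation=cv2.INTER_CUBIC))
plan((.5145,-.3255,.07,-25))
"
```

```text
t 27.3 p [ 0.5134 -0.3231  0.1218] x-deg -24.84 z [ 8.e-04 -2.e-04 -1.e+00] F [ 0.32  0.03 -1.32] w 0.193 q [ 0.79  0.33 -0.33  1.69  0.11  1.14 -1.57]
 wp (0.5145, -0.3255, 0.07, -25) turn first [-0.01 -0.05  0.16] then shift [ 2.   1.7 51.8] or shift-before-turn [ 2.   1.7 51.8]
t 27.35 p [ 0.5133 -0.3233  0.1219] x-deg -24.85 z [ 8.e-04 -4.e-04 -1.e+00] F [-0.03 -0.8  -0.44] w 0.195 q [ 0.79  0.33 -0.33  1.69  0.11  1.14 -1.57]
 wp (0.5145, -0.3255, 0.07, -25) turn first [ 0.   -0.05  0.15] then shift [ 2.   1.5 51.9] or shift-before-turn [ 1.9  1.5 51.9]
```

View pics/scene19.png

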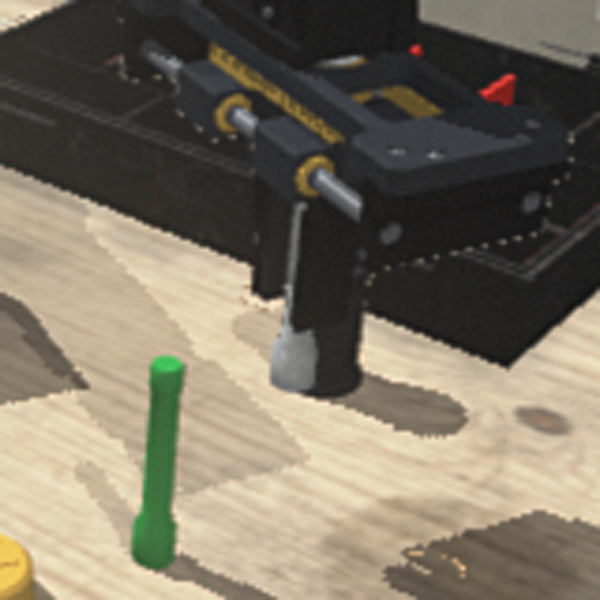

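Descend to just above the bench, then lower the last bit by feel.

Emit:
{"fn": "arm_command", "kwargs": {
  "motion": [
    [[0,0,10],[0,0,0],1],
    [[0,0,15],[0,0,0],1],
    [[0,0,15],[0,0,0],1],
    [[0,0,15],[0,0,0],1],
    [[0,0,10],[0,0,0],1],
    [[0,0,4],[0,0,0],1],
    [[0,0,0],[0,0,0],1],
    [[0,0,0],[0,0,0],1]
  ]
}}

```text
time: 28.02
position: [0.513, -0.3244, 0.0525]
tool_rot: [3.067, -0.679, 0.001]
ft_force: [0.3, 0.1, -0.2]
grip_width: 0.196
```

Emit:
{"fn": "arm_command", "kwargs": {
  "motion": [
    [[0,0,0.5],[0,0,0],1],
    [[0,0,0.5],[0,0,0],1],
    [[0,0,0],[0,0,0],1],
    [[0,0,0],[0,0,0],1]
  ]
}}

```text
time: 28.35
position: [0.5129, -0.3246, 0.0518]
tool_rot: [3.067, -0.679, 0.001]
ft_force: [0.8, 0.1, -1.4]
grip_width: 0.198
```

Emit:
{"fn": "arm_command", "kwargs": {
  "motion": [
    [[0,0,0.5],[0,0,0],1],
    [[0,0,0.5],[0,0,0],1],
    [[0,0,0.5],[0,0,0],1],
    [[0,0,0],[0,0,0],1],
    [[0,0,0],[0,0,0],1]
  ]
}}

```text
time: 28.77
position: [0.5126, -0.3244, 0.0496]
tool_rot: [-3.067, 0.679, 0.0]
ft_force: [-0.6, 0.3, -1.0]
grip_width: 0.194
```

Emit:
{"fn": "arm_command", "kwargs": {
  "motion": [
    [[0,0,0.4],[0,0,0],1],
    [[0,0,0.4],[0,0,0],1],
    [[0,0,0],[0,0,0],1],
    [[0,0,0],[0,0,0],1]
  ]
}}

```text
time: 29.1
position: [0.5127, -0.3244, 0.0491]
tool_rot: [3.067, -0.679, 0.0]
ft_force: [0.5, 0.0, -0.4]
grip_width: 0.196
```

Emit:
{"fn": "arm_command", "kwargs": {
  "motion": [
    [[0,0,0.4],[0,0,0],1],
    [[0,0,0.4],[0,0,0],1],
    [[0,0,0],[0,0,0],1],
    [[0,0,0],[0,0,0],1]
  ]
}}

```text
time: 29.43
position: [0.5128, -0.3245, 0.0491]
tool_rot: [3.067, -0.679, 0.0]
ft_force: [-2.1, 1.9, 6.1]
grip_width: 0.197
```

Emit:
{"fn": "arm_command", "kwargs": {
  "motion": [
    [[0,0,-0.8],[0,0,0],1],
    [[0,0,0],[0,0,0],1],
    [[0,0,0],[0,0,0],0.75],
    [[0,0,0],[0,0,0],0.6],
    [[0,0,0],[0,0,0],0.4],
    [[0,0,0],[0,0,0],0.2],
    [[0,0,0],[0,0,0],0],
    [[0,0,0],[0,0,0],0]
  ]
}}

```text
time: 30.1
position: [0.5126, -0.3244, 0.0488]
tool_rot: [3.067, -0.679, -0.0]
ft_force: [-0.3, -0.7, 0.1]
grip_width: 0.544
```

Emit:
{"fn": "arm_command", "kwargs": {
  "motion": [
    [[0,0,0],[0,0,0],0],
    [[0,0,0],[0,0,0],0],
    [[0,0,0],[0,0,0],0],
    [[0,0,0],[0,0,0],0],
    [[0,0,0],[0,0,0],0],
    [[0,0,0],[0,0,0],0]
  ]
}}

```text
time: 30.6
position: [0.5126, -0.3244, 0.049]
tool_rot: [3.067, -0.679, -0.0]
ft_force: [0.7, -0.3, 0.4]
grip_width: 0.966
```

```bash
python3 -c "
from h import *
im,d=optics.get_image('scene')
cv2.imwrite('pics/scene20.png',cv2.resize(im[230:360,360:490],(600,600),interpolation=cv2.INTER_CUBIC))
plan()
"
```

```text
t 30.65 p [ 0.5127 -0.3244  0.0489] x-deg -24.98 z [-1.e-04 -1.e-04 -1.e+00] F [0.4  0.11 0.33] w 0.98 q [ 0.78  0.41 -0.31  1.75  0.15  1.01 -1.59]
```

View pics/scene20.png

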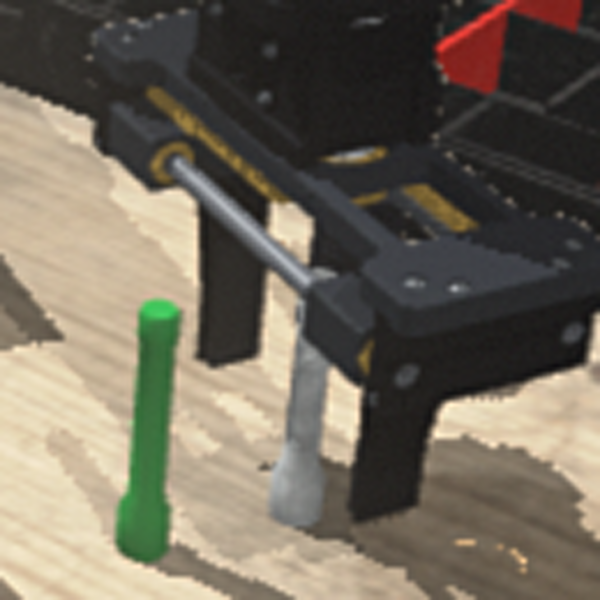

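The setter stands upright at about (297,500) in the crop, clear of both fingers. Now the arm goes up.

Emit:
{"fn": "arm_command", "kwargs": {
  "motion": [
    [[0,0,-6],[0,0,0],0],
    [[0,0,-15],[0,0,0],0],
    [[0,0,-25],[0,0,0],0],
    [[0,0,-25],[0,0,0],0],
    [[0,0,-25],[0,0,0],0],
    [[0,0,-20],[0,0,0],0],
    [[0,0,-10],[0,0,0],0],
    [[0,0,0],[0,0,0],0]
  ]
}}

```text
time: 31.32
position: [0.5142, -0.3252, 0.1782]
tool_rot: [3.065, -0.679, 0.008]
ft_force: [0.8, -0.5, -0.0]
grip_width: 1.001
```

Emit:
{"fn": "arm_command", "kwargs": {
  "motion": [
    [[0,0,0],[0,0,0],0],
    [[0,0,0],[0,0,0],0],
    [[0,0,0],[0,0,0],0],
    [[0,0,0],[0,0,0],0]
  ]
}}

```text
time: 31.65
position: [0.5119, -0.324, 0.1733]
tool_rot: [-3.066, 0.679, 0.004]
ft_force: [0.4, 0.3, -0.1]
grip_width: 0.998
```

```bash
python3 -c "
from h import *
im,d=optics.get_image('scene')
cv2.imwrite('pics/scene21.png',cv2.resize(im[220:380,270:480],(788,600),interpolation=cv2.INTER_CUBIC))
plan()
W=world('scene',d); q=W[225:270,300:335]; m=(np.linalg.norm(q[...,:2]-[.5205,-.09],axis=-1)<.012)&(q[...,2]>.073)
print('insert top z',np.percentile(q[m][:,2],[50,90]))
a=np.load('scene0im.npy').astype(int); 
for n,(x,y,X,Y) in {'wax':(320,335,365,375),'tin':(225,298,262,322)}.items(): print(n,np.abs(a[y:Y,x:X]-im[y:Y,x:X]).mean())
"
```

```text
t 31.7 p [ 0.5121 -0.324   0.1736] x-deg -24.97 z [-0.0019  0.0013 -1.    ] F [-0.37  0.07  0.2 ] w 0.998 q [ 0.8   0.29 -0.33  1.64  0.1   1.24 -1.56]
insert top z [0.08118814 0.08234996]
wax 9.776851851851852
tin 5.396771771771772
```

View pics/scene21.png

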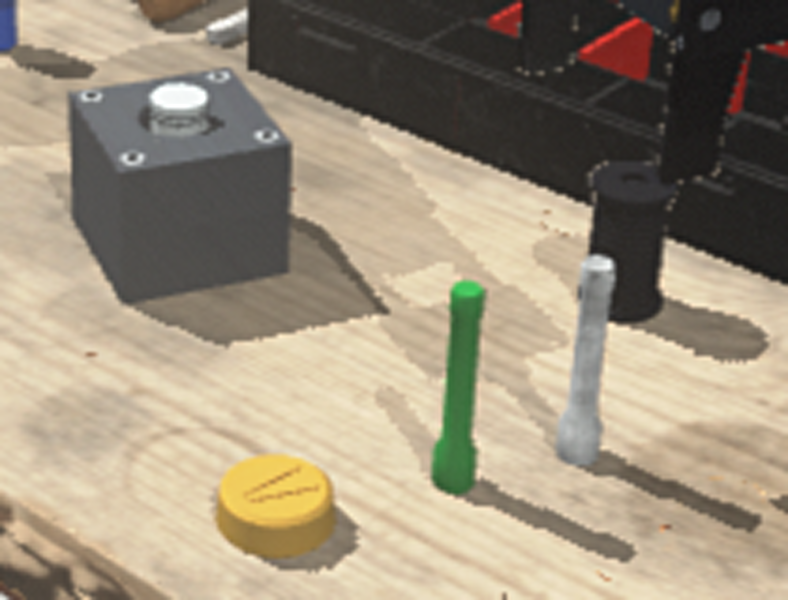

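The setter stands upright at about (580,360) in the crop, and the spool and wax are where they were. The insert top measures about 0.082 m, so its foot is about 13 mm above the holder's underside and it is through the jaws. I am handing in.

```bash
python3 -c "
from bench import ctrl
print(ctrl.close_job())"
```

```text
the job is handed in; nothing more can be done
None
```

I set the insert foot down in the socket, let go, and pressed it through the jaws and onto the seat with the snap setter. Then I stood the setter back upright at its old place beside the holder and handed the job in at about 32 s.

- **Set in the socket:** after I let go, the camera showed the insert upright on the jaws with its top at about 0.100 m. That fits the expected loose rest of 28 to 30 mm above the holder's top face.
- **Pressing:** the insert snapped through after about 4 mm of travel, at roughly 6 N. It then slid against 1 to 2 N, and the seat was felt about 17.5 mm below first rest. I held a steady push of about 18 N for around half a second; the wrist read 16.6 N, to which I added the setter's weight and sensor offset. The force reported at the end of each move stayed under 18 N.
- **Last look:** the insert's top was at about 0.082 m, so its foot is about 13 mm above the holder's underside, under the 23.8 mm limit. It looked upright. The setter stood upright with the gripper open and about 125 mm above its working height. The wax and spool looked unmoved in the last picture, and the tin's patch of the image showed little change.

**Disagreements:**
- The two cameras placed things about 5 mm apart. I settled the insert and setter positions by comparing offsets within one camera picture and against the measured tool position.
- The gripper stopped on the setter at about 17 mm, although its shaft looked thinner in the pictures. It did not slip: it met the bench at the same height where I had gripped it.

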